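Tighten the viewport cover of a sample cell crisscross

TASK

Close the sample cell: in crisscross order (a screw, then the one opposite, then the other two) turn each of the four thumbscrews on the cover plate clockwise only until you feel it bite, and when all four have bitten go round crisscross a second time and give each a further eighth of a turn (45 degrees), no more. Turn steadily without forcing, do not back a screw off again, let go of everything at the end and leave the other things where they are.

Things in the scene. Friction and masses are not known exactly. Their poses are not given: they have to be found in the camera images.
- cover_center (a point): centre of the round steel cover plate (170 mm diameter, top 67 mm above the table) of the aluminium sample cell, on the plate's upper face; a low dark window ring (64 mm diameter, 3 mm high) surrounds it. The cell is fixed on a black baseboard, 280 x 400 mm and 12 mm thick; short pipe stubs stick out of its side below the cover
- screw_1_grip (a point): centre of thumbscrew 1's grip bar, on the screw's axis, 26 mm above the cover plate. The bar: black, upright, 40 mm long (local x), 12 mm thick, 28 mm high, on a 12 mm steel stem; its underside is 12 mm above the plate. Four alike on a 120 mm bolt circle, numbered clockwise seen from above: 1 is opposite 3; neighbours 85 mm apart. z up; tightens clockwise seen from above, height unchanged
- screw_2_grip (a point): centre of thumbscrew 2's grip bar, on the screw's axis, 26 mm above the cover plate. The bar: black, upright, 40 mm long (local x), 12 mm thick, 28 mm high, on a 12 mm steel stem; its underside is 12 mm above the plate. Four alike on a 120 mm bolt circle, numbered clockwise seen from above: 2 is opposite 4; neighbours 85 mm apart. z up; tightens clockwise seen from above, height unchanged
- screw_3_grip (a point): centre of thumbscrew 3's grip bar, on the screw's axis, 26 mm above the cover plate. The bar: black, upright, 40 mm long (local x), 12 mm thick, 28 mm high, on a 12 mm steel stem; its underside is 12 mm above the plate. Four alike on a 120 mm bolt circle, numbered clockwise seen from above: 3 is opposite 1; neighbours 85 mm apart. z up; tightens clockwise seen from above, height unchanged
- screw_4_grip (a point): centre of thumbscrew 4's grip bar, on the screw's axis, 26 mm above the cover plate. The bar: black, upright, 40 mm long (local x), 12 mm thick, 28 mm high, on a 12 mm steel stem; its underside is 12 mm above the plate. Four alike on a 120 mm bolt circle, numbered clockwise seen from above: 4 is opposite 2; neighbours 85 mm apart. z up; tightens clockwise seen from above, height unchanged
- screw_1 (a joint): turn of thumbscrew 1, rad, grows clockwise seen from above (tightening); its start value and its value at the bite differ from screw to screw and start to start. It spins lightly (0.02 N m) until it bites, unseen, 0.2 to 1.35 rad after its start; from there it resists turning with about 0.3 N m throughout and stays where left. More than 0.7 N m strips it
- screw_2 (a joint): turn of thumbscrew 2, rad, grows clockwise seen from above (tightening); its start value and its value at the bite differ from screw to screw and start to start. It spins lightly (0.02 N m) until it bites, unseen, 0.2 to 1.35 rad after its start; from there it resists turning with about 0.3 N m throughout and stays where left. More than 0.7 N m strips it
- screw_3 (a joint): turn of thumbscrew 3, rad, grows clockwise seen from above (tightening); its start value and its value at the bite differ from screw to screw and start to start. It spins lightly (0.02 N m) until it bites, unseen, 0.2 to 1.35 rad after its start; from there it resists turning with about 0.3 N m throughout and stays where left. More than 0.7 N m strips it
- screw_4 (a joint): turn of thumbscrew 4, rad, grows clockwise seen from above (tightening); its start value and its value at the bite differ from screw to screw and start to start. It spins lightly (0.02 N m) until it bites, unseen, 0.2 to 1.35 rad after its start; from there it resists turning with about 0.3 N m throughout and stays where left. More than 0.7 N m strips it
- objective: bystander: small metal microscope objective standing on the baseboard, 32 mm diameter, 42 mm high; origin at its underside's centre
- hex_key: bystander: L-shaped hex key lying on the baseboard, 90 x 24 mm, 6 mm thick; origin under the middle of the long leg
- shim: bystander: brass ring lying on the baseboard, 38 mm outside diameter, 5 mm high; origin at its underside's centre
- tape_roll: bystander: roll of tape lying on the table, 90 mm diameter, 22 mm high; origin at its underside's centre
- mouse: bystander: white computer mouse on the table, about 76 x 62 mm, 32 mm high; origin under its front half
- slide_tray: bystander: open grey tray, 120 x 90 x 22 mm; origin at its underside's centre
- key_holder: bystander: grey block 70 x 30 x 20 mm with a row of hex keys on it; origin at its underside's centre

How it is judged (in metres and radians):
On the way, in this order (a step that is already met when the one before it is completed fails the run):
1. first pass: two opposite screws have bitten while the other two have not ((((distance of seat_1_c0 from where it was at the start of the episode above 0.00028 m or distance between screw_1_c2 and seat_1_c0 below 0.0089 m) and (distance of seat_3_c0 from where it was at the start of the episode above 0.00028 m or distance between screw_3_c2 and seat_3_c0 below 0.0089 m) and (distance of seat_2_c0 from where it was at the start of the episode below 0.00028 m and distance between screw_2_c2 and seat_2_c0 above 0.0089 m) and (distance of seat_4_c0 from where it was at the start of the episode below 0.00028 m and distance between screw_4_c2 and seat_4_c0 above 0.0089 m)) or ((distance of seat_2_c0 from where it was at the start of the episode above 0.00028 m or distance between screw_2_c2 and seat_2_c0 below 0.0089 m) and (distance of seat_4_c0 from where it was at the start of the episode above 0.00028 m or distance between screw_4_c2 and seat_4_c0 below 0.0089 m) and (distance of seat_1_c0 from where it was at the start of the episode below 0.00028 m and distance between screw_1_c2 and seat_1_c0 above 0.0089 m) and (distance of seat_3_c0 from where it was at the start of the episode below 0.00028 m and distance between screw_3_c2 and seat_3_c0 above 0.0089 m)))), for 0.1 s.
2. first pass done: all four have bitten, none is more than about 17 degrees past its bite ((distance of seat_1_c0 from where it was at the start of the episode above 0.00028 m or distance between screw_1_c2 and seat_1_c0 below 0.0089 m) and (distance of seat_2_c0 from where it was at the start of the episode above 0.00028 m or distance between screw_2_c2 and seat_2_c0 below 0.0089 m) and (distance of seat_3_c0 from where it was at the start of the episode above 0.00028 m or distance between screw_3_c2 and seat_3_c0 below 0.0089 m) and (distance of seat_4_c0 from where it was at the start of the episode above 0.00028 m or distance between screw_4_c2 and seat_4_c0 below 0.0089 m) and distance of each of seat_1_c0, seat_2_c0, seat_3_c0, seat_4_c0 from where it was at the start of the episode below 0.00418 m), for 0.1 s.
3. second pass: two opposite screws are at least 31 degrees past their bite while the other two are still as the first pass left them (((distance of each of seat_1_c0, seat_3_c0 from where it was at the start of the episode above 0.00747 m and distance of each of seat_2_c0, seat_4_c0 from where it was at the start of the episode below 0.00474 m) or (distance of each of seat_2_c0, seat_4_c0 from where it was at the start of the episode above 0.00747 m and distance of each of seat_1_c0, seat_3_c0 from where it was at the start of the episode below 0.00474 m))), for 0.1 s.
4. second pass done: all four are at least 31 degrees past their bite (distance of each of seat_1_c0, seat_2_c0, seat_3_c0, seat_4_c0 from where it was at the start of the episode above 0.00747 m), for 0.1 s.
At the end, for the whole second after the job is handed in: all four screws stand 31 to 66 degrees past the point where each bit (a bite plus an eighth of a turn), none is backed off by more than about 15 degrees, and they are at rest (all of step 4 and distance of each of seat_1_c0, seat_2_c0, seat_3_c0, seat_4_c0 from where it was at the start of the episode below 0.01523 m and distance between screw_1_c2 and seat_1_c0 below 0.0115 m and distance between screw_2_c2 and seat_2_c0 below 0.0115 m and distance between screw_3_c2 and seat_3_c0 below 0.0115 m and distance between screw_4_c2 and seat_4_c0 below 0.0115 m and velocity of joint each of screw_1, screw_2, screw_3, screw_4 below 0.05 rad/s); the robot touches nothing.
It fails at once if a screw is driven more than about 19 degrees past its bite while another has not bitten yet ((distance of seat_1_c0 from where it was at the start of the episode above 0.00474 m and ((distance of seat_2_c0 from where it was at the start of the episode below 0.00028 m and distance between screw_2_c2 and seat_2_c0 above 0.01 m) or (distance of seat_3_c0 from where it was at the start of the episode below 0.00028 m and distance between screw_3_c2 and seat_3_c0 above 0.01 m) or (distance of seat_4_c0 from where it was at the start of the episode below 0.00028 m and distance between screw_4_c2 and seat_4_c0 above 0.01 m))) or (distance of seat_2_c0 from where it was at the start of the episode above 0.00474 m and ((distance of seat_1_c0 from where it was at the start of the episode below 0.00028 m and distance between screw_1_c2 and seat_1_c0 above 0.01 m) or (distance of seat_3_c0 from where it was at the start of the episode below 0.00028 m and distance between screw_3_c2 and seat_3_c0 above 0.01 m) or (distance of seat_4_c0 from where it was at the start of the episode below 0.00028 m and distance between screw_4_c2 and seat_4_c0 above 0.01 m))) or (distance of seat_3_c0 from where it was at the start of the episode above 0.00474 m and ((distance of seat_1_c0 from where it was at the start of the episode below 0.00028 m and distance between screw_1_c2 and seat_1_c0 above 0.01 m) or (distance of seat_2_c0 from where it was at the start of the episode below 0.00028 m and distance between screw_2_c2 and seat_2_c0 above 0.01 m) or (distance of seat_4_c0 from where it was at the start of the episode below 0.00028 m and distance between screw_4_c2 and seat_4_c0 above 0.01 m))) or (distance of seat_4_c0 from where it was at the start of the episode above 0.00474 m and ((distance of seat_1_c0 from where it was at the start of the episode below 0.00028 m and distance between screw_1_c2 and seat_1_c0 above 0.01 m) or (distance of seat_2_c0 from where it was at the start of the episode below 0.00028 m and distance between screw_2_c2 and seat_2_c0 above 0.01 m) or (distance of seat_3_c0 from where it was at the start of the episode below 0.00028 m and distance between screw_3_c2 and seat_3_c0 above 0.01 m)))).
It fails at once if a screw is overtightened, more than 74 degrees past its bite (distance of any of seat_1_c0, seat_2_c0, seat_3_c0, seat_4_c0 from where it was at the start of the episode above 0.01695 m).
It fails at once if a screw is forced with more than about 0.7 N m (contact force between screw_1_c2 and seat_1_c0 above 52 N or contact force between screw_2_c2 and seat_2_c0 above 52 N or contact force between screw_3_c2 and seat_3_c0 above 52 N or contact force between screw_4_c2 and seat_4_c0 above 52 N).
It fails at once if a bystander is pushed more than 30 mm (distance of any of objective, hex_key, shim, tape_roll, mouse, slide_tray, key_holder from where it was at the start of the episode above 0.03 m).
It also fails if it takes over 72 s, if anything falls off the work surface, if the arm or the gripper's body presses on something with over 40 N, if the wrist force passes 120 N, or if a joint passes its speed limit or range.

ROBOT

A 7-joint arm with a two-finger parallel gripper is mounted at the origin on the work surface. World frame = base frame: x ahead of the robot, y to its left, z up, the work surface at z = 0. Lengths are in m, angles in degrees, forces in N, time in s.
With the tool pointing down it reaches from about 0.35 to 0.9 m from the base axis. Payload 8.1 kg.
Tool frame: the origin (TCP) lies at the very end of the fingers, on their centre line; the grasp point (between the pads) lies 19 mm behind it; y points along the fingers, z is the direction in which the jaws open and shut, and the axes are right-handed (so a half turn about y gives the same grasp; the last joint's range is limited). The gripper opens to 92 mm and grips with 3 to 60 N. Pads are 19 mm wide; open, the fingers measure 130 mm over their backs; the gripper's body (75 mm by 190 mm) begins 47 mm behind the grasp point.
Start: joints at [58.35, 24.895, 1.432, 90.138, -0.665, 64.973, -4.303], TCP at [0.272, -0.563, 0.227] pointing down, gripper open.
Joint ranges: [-149.89, 149.89], [-25.12, 119.58], [-72.63, 75.52], [4.76, 147.25], [-75.54, 255.54], [6.69, 114.76], [-157.13, 157.13]. Speed limits (degrees/s): [127.2, 127.2, 172.46, 172.46, 180, 180, 180].

INTERFACE

Orientations are given as [roll, pitch, yaw] about the fixed x, y, z axes, in that order (R = Rz(yaw) Ry(pitch) Rx(roll)).
In Python, from station import robot gives the robot as it stands.
- The arm moves only by the shell command python3 -m handwheel 'ROWS' [FORCE]. ROWS is JSON, a list of rows, each an object with "delta_pos": the shift along the tool's x, y, z in cm, a list of three; "rot": the turn, a rotation vector about the tool's x, y, z in rad, a list of three; "jaw": the opening, from 0 (shut) to 1 (fully open). In form: [{"delta_pos": [dx, dy, dz], "rot": [rx, ry, rz], "jaw": jaw}, ...]. A call has 1 to 5 rows; each row shifts and turns the commanded pose from where the row before left it, along the tool's axes as they then stand; what a row does not reach is not made up. A row lasts 1/8 s, in which the tool goes at most 62.5 mm and 10.7 degrees, less where a joint would pass 70% of its speed; a pose out of reach is approached as far as the arm can. A call with a gripper value outside its range is refused whole. The fingers move at their own pace and stop on an object; FORCE is the grip in N (left out, the last holds). Time passes only in rows, so rows that do not move let the fingers close. It gives the time, the measured TCP pose, the force and the opening at its end, in the units of the state.
- robot.read_state(): the state, without advancing time (a new reading comes with each control period).
- robot.get_image(name): name is "side" or "top"; returns the picture (384x512x3 uint8, red, green, blue); there is no depth.
- robot.camera_params(name): a dict with "vfov" (degrees; the focal length in pixels is half the picture's height over the tangent of half this angle, whatever the lens; pixels are square), "cx", "cy" (the principal point, pixels), "k1" (the pictures are not rectified: a ray, as slopes to the right and down, at radius r is drawn at 1 + k1 r^2 times it, then the intrinsics apply), "rvec" (rotation vector, rad) and "tvec" (3), from world to camera coordinates, as OpenCV has them. Camera axes: x right, y down, z forward; pixel columns grow to the right and rows downward; lengths in m; the calibration is good to about 2 mm. A picture is of the moment at which its call begins. camera_params takes no time and is no camera call.
- robot.close_job(): hands the job in, once; it reports no verdict.
The state is a dict: "time_s": time; "joint_pos": joint angles; "qd": joint speeds; "joint_torque": joint torques, N m; "position": TCP position; "eef_rot": TCP orientation; "wrist_force": force on the tool from outside, world axes, zero at the start; "torque": the same for the moment, N m; "gripper_width": opening from 0.0 (shut) to 1.0 (fully open).
Only numpy, scipy, OpenCV 4.12 (cv2) and the standard library are available. Lean on these libraries where they do the work, as an engineer would, in place of code of your own. Each camera call takes 0.05 s, during which the arm holds its last target. There are 200 camera calls.

## Working session

There is one attempt and no reset: what is moved stays moved. The work goes in short steps, Python scripts to look and compute and a shell command to move; the robot and the scene stay as the last step left them, time stands still between calls to the robot, and variables do not carry over. Pictures are saved under pics/ and viewed, about 8 in all and at most 12, crops included, and the job is handed in when it is done.

```bash
ls; mkdir -p pics; python3 - <<'E'
from station import robot
import cv2
print(robot.read_state())
for n in("side","top"):
    print(n,robot.camera_params(n))
    cv2.imwrite(f"pics/{n}0.png",cv2.resize(robot.get_image(n)[:,:,::-1],(800,600),interpolation=cv2.INTER_CUBIC))
E
```

```text
pics
{'time_s': 0.0, 'joint_pos': array([58.35187506, 24.93466789,  1.42985458, 90.18997891, -0.665094  ,
       64.97218177, -4.30356987]), 'qd': array([ 0.22069935,  0.12047396,  0.10724173, -0.02867381,  0.04363303,
        0.11256894,  0.0003068 ]), 'joint_torque': array([-4.68771577e-04, -6.67839932e+01,  9.85440910e-01, -3.14459753e+01,
       -6.02378463e-02,  4.25973732e-02,  1.48578292e-04]), 'position': array([ 0.27145716, -0.56240082,  0.22595818]), 'eef_rot': array([-9.00882309e+01, -7.18890771e-03, -1.54234379e+02]), 'wrist_force': array([ 0.05552161, -0.02531605,  0.19811832]), 'torque': array([-0.02415725, -0.01815199, -0.02243952]), 'gripper_width': 0.9983020102126922}
side {'vfov': 50.24909371340123, 'cx': 261.25293083206594, 'cy': 185.18313807989944, 'k1': -0.12835799219993346, 'rvec': array([ 2.31100302, -0.28044746,  0.11721207]), 'tvec': array([-0.53678661,  0.1652644 ,  1.44201773])}
top {'vfov': 46.13827710516519, 'cx': 256.6239983039087, 'cy': 191.40608274535415, 'k1': 0.03600075950529873, 'rvec': array([ 2.15928108, -2.18572484,  0.12922552]), 'tvec': array([-0.00444077,  0.55238648,  1.30892236])}
```

View pics/top0.png

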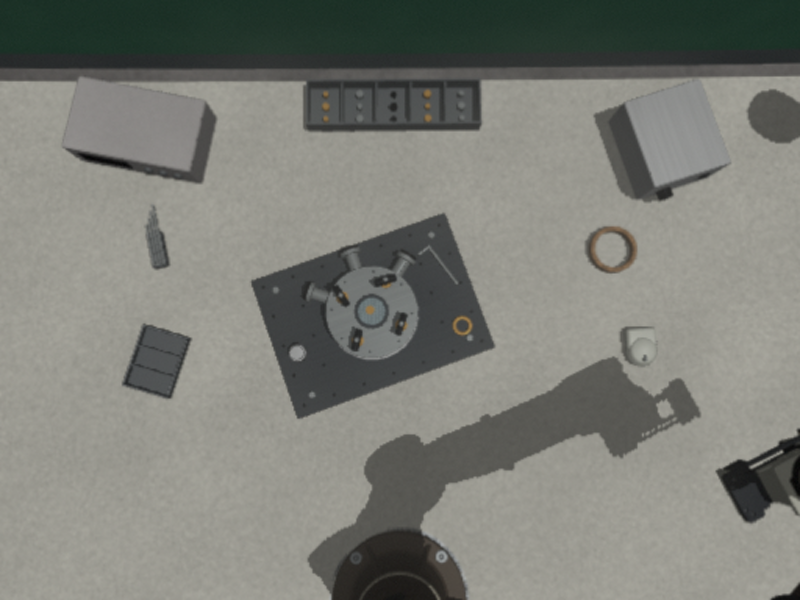

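View pics/side0.png

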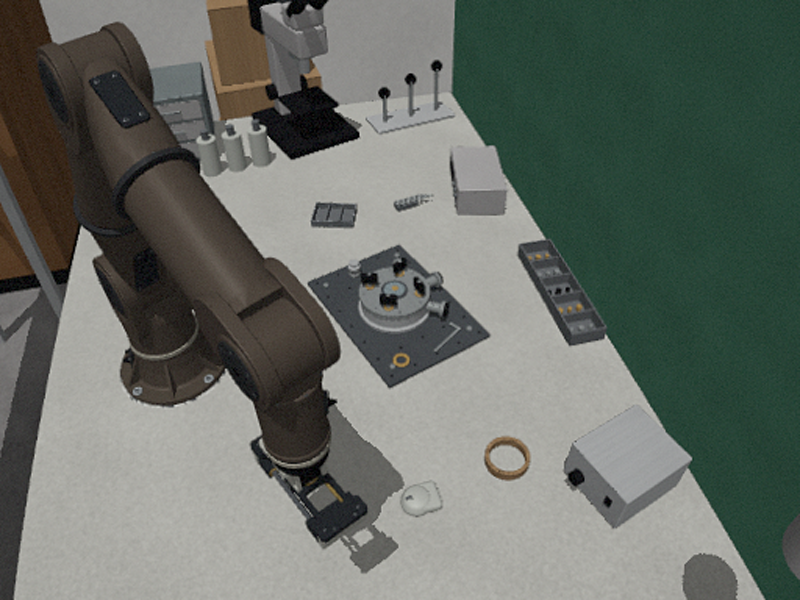

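The top view shows the round cover at about (371,312) and four dark screws at about (341,295), (385,281), (401,322) and (356,340). The objective is at (297,353), and the pipe stubs stick out toward the upper left. The side view agrees. I'll enlarge the cover next.

```bash
cat > h.py <<'E'
import numpy as np, cv2
from station import robot
def cam(n):
    p=robot.camera_params(n); f=192/np.tan(np.radians(p["vfov"]/2))
    return np.array([[f,0,p["cx"]],[0,f,p["cy"]],[0,0,1]]),np.array([p["k1"],0,0,0,0.]),p["rvec"],p["tvec"]
def proj(n,P):
    K,D,r,t=cam(n); return cv2.projectPoints(np.atleast_2d(np.float64(P)),r,t,K,D)[0][:,0]
def back(n,uv,z):
    K,D,r,t=cam(n); R=cv2.Rodrigues(r)[0]
    q=cv2.undistortPoints(np.float64(uv).reshape(-1,1,2),K,D)[:,0]
    d=np.c_[q,np.ones(len(q))]@R; c=-R.T@t
    return c+d*((z-c[2])/d[:,2])[:,None]
def crop(n,x0,y0,w,h,s,fn,marks=()):
    im=robot.get_image(n)[y0:y0+h,x0:x0+w,::-1]
    im=cv2.resize(im,None,fx=s,fy=s,interpolation=cv2.INTER_CUBIC)
    for u,v in marks: cv2.circle(im,(int((u-x0+.5)*s),int((v-y0+.5)*s)),2,(0,0,255),-1)
    cv2.imwrite(fn,im)
E
python3 - <<'E'
from h import *
crop("top",200,160,76,76,8,"pics/c1.png")
print(back("top",[[371*.64,312*.64]],.067))
E
```

```text
[[0.52497776 0.04484324 0.067     ]]
```

View pics/c1.png

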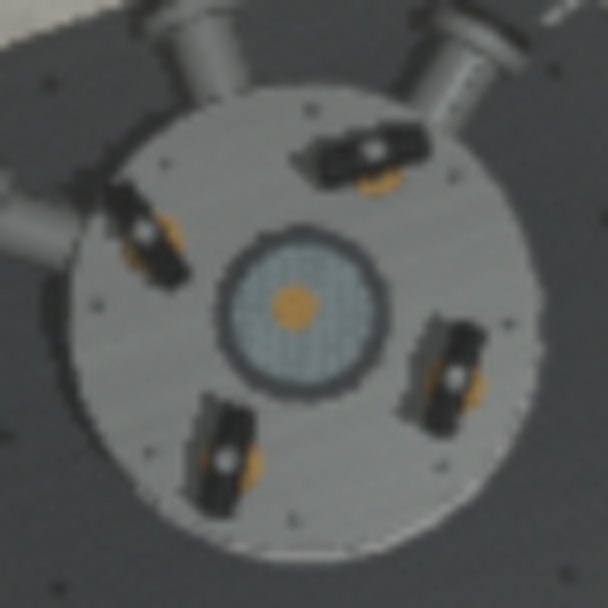

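The enlarged cover shows the bar-top centres at A (146,233), B (375,150), C (455,376) and D (226,459). The bar ends are A (120,190)-(175,283), B (308,172)-(428,140), C (470,322)-(437,432) and D (237,403)-(210,515). The window ring centre is at about (302,313).

```bash
cat > m.py <<'E'
from h import *
f=lambda a:np.array([200,160])+(np.array(a)+.5)/8-.5
C=f([[146,233],[375,150],[455,376],[226,459]])
P=back("top",C,.107); m=P.mean(0)
E1=back("top",f([[120,190],[308,172],[470,322],[237,403]]),.107);E2=back("top",f([[175,283],[428,140],[437,432],[210,515]]),.107)
print("mean",m,"ring",back("top",f([[302,313]]),.07), "disc", back("top",f([[307,323]]),.067))
d=P[:,:2]-m[:2]; print(np.linalg.norm(d,axis=1)); a=np.degrees(np.arctan2(d[:,1],d[:,0])); print("az",a)
# ideal square
a0=np.degrees(np.angle(np.mean(np.exp(1j*4*np.radians(a)))))/4
for i,n in enumerate("ABCD"):
    k=round((a[i]-a0)/90); t=np.radians(a0+90*k); q=m[:2]+.06*np.array([np.cos(t),np.sin(t)])
    v=(E2-E1)[i,:2]; print(n,"meas",P[i,:2].round(4),"ideal",q.round(4),"len",np.linalg.norm(v).round(4),"yaw",np.degrees(np.arctan2(v[1],v[0]))%180)
E
python3 m.py; python3 -c "
from station import robot
from scipy.spatial.transform import Rotation as R
print(R.from_euler('xyz',robot.read_state()['eef_rot'],degrees=True).as_matrix().round(3))"
```

```text
mean [0.52734689 0.04445305 0.107     ] ring [[0.52757664 0.04509623 0.07      ]] disc [[0.52421713 0.04341862 0.067     ]]
[0.05951359 0.06007995 0.05942167 0.05978415]
az [  64.56710267  -26.1849352  -115.7170344   153.90013925]
A meas [0.5529 0.0982] ideal [0.5535 0.0984] len 0.038 yaw 30.07895370302353
B meas [0.5813 0.0179] ideal [0.5813 0.0183] len 0.0435 yaw 104.42155254777792
C meas [ 0.5016 -0.0091] ideal [ 0.5012 -0.0095] len 0.0401 yaw 162.6064911845957
D meas [0.4737 0.0708] ideal [0.4734 0.0706] len 0.0399 yaw 166.10550000491017
[[-0.901 -0.001  0.435]
 [-0.435  0.001 -0.901]
 [ 0.    -1.    -0.001]]
```

```bash
cat > plan.py <<'E'
# plan.py x y z yaw n : prints tool-axis steps per row from the measured pose
import sys; from h import *
from scipy.spatial.transform import Rotation as R
x,y,z,yaw,n=map(float,sys.argv[1:]); n=int(n); s=robot.read_state(); p=s["position"]
M=R.from_euler('xyz',s["eef_rot"],degrees=True); X=M.as_matrix()[:,0]; y0=np.degrees(np.arctan2(X[1],X[0]))
dy=(yaw-y0+180)%360-180; d=(np.array([x,y,z])-p)/n*100
print("t",s["time_s"],"pos",p.round(4),"yaw",round(y0,2),"tilt",s["eef_rot"].round(2)[:2],"q7",s["joint_pos"][6].round(1),"Fz,Tz",s["wrist_force"].round(1),s["torque"].round(3),"jaw",round(s["gripper_width"],3))
for i in range(n):
    m=R.from_euler('z',dy/n*(i+.5),degrees=True)*M
    print(m.inv().apply(d).round(2).tolist(),"ry",round(-np.radians(dy/n),4), end="; ")
print()
E
python3 plan.py 0.5012 -0.0095 0.125 -17.4 14
```

```text
t 0.15 pos [ 0.2715 -0.5625  0.2261] yaw -154.23 tilt [-9.007e+01 -1.000e-02] q7 -4.3 Fz,Tz [-0.4 -0.2 -0.9] [-0.021 -0.005 -0.017] jaw 0.996
[-3.43, 0.73, -2.56] ry -0.1706; [-3.81, 0.72, -1.94] ry -0.1706; [-4.09, 0.72, -1.27] ry -0.1706; [-4.24, 0.72, -0.56] ry -0.1706; [-4.27, 0.72, 0.17] ry -0.1706; [-4.18, 0.72, 0.9] ry -0.1706; [-3.97, 0.72, 1.59] ry -0.1706; [-3.64, 0.72, 2.24] ry -0.1706; [-3.21, 0.72, 2.83] ry -0.1706; [-2.68, 0.72, 3.33] ry -0.1706; [-2.08, 0.72, 3.74] ry -0.1706; [-1.41, 0.72, 4.04] ry -0.1706; [-0.71, 0.72, 4.22] ry -0.1706; [0.02, 0.72, 4.28] ry -0.1706;
```

```bash
python3 -m handwheel '[{"delta_pos":[-3.4,0.7,-2.6],"rot":[0,-0.17,0],"jaw":0.35},{"delta_pos":[-3.8,0.7,-1.9],"rot":[0,-0.17,0],"jaw":0.35},{"delta_pos":[-4.1,0.7,-1.3],"rot":[0,-0.17,0],"jaw":0.35},{"delta_pos":[-4.2,0.7,-0.6],"rot":[0,-0.17,0],"jaw":0.35},{"delta_pos":[-4.3,0.7,0.2],"rot":[0,-0.17,0],"jaw":0.35}]' 30
python3 -m handwheel '[{"delta_pos":[-4.2,0.7,0.9],"rot":[0,-0.17,0],"jaw":0.35},{"delta_pos":[-4.0,0.7,1.6],"rot":[0,-0.17,0],"jaw":0.35},{"delta_pos":[-3.6,0.7,2.2],"rot":[0,-0.17,0],"jaw":0.35},{"delta_pos":[-3.2,0.7,2.8],"rot":[0,-0.17,0],"jaw":0.35},{"delta_pos":[-2.7,0.7,3.3],"rot":[0,-0.17,0],"jaw":0.35}]'
python3 plan.py 0.5012 -0.0095 0.125 -17.4 4
```

```text
time_s: 0.78
position: [0.3702, -0.3716, 0.1914]
eef_rot: [-90.0, -0.0, -105.2]
wrist_force: [0.8, -1.0, -0.1]
gripper_width: 0.507
time_s: 1.4
position: [0.4688, -0.1826, 0.1565]
eef_rot: [-90.0, -0.0, -56.5]
wrist_force: [0.3, -0.6, 0.1]
gripper_width: 0.351
t 1.4 pos [ 0.4688 -0.1826  0.1565] yaw -56.53 tilt [-9.001e+01 -1.000e-02] q7 36.6 Fz,Tz [ 0.3 -0.6  0.1] [ 0.012 -0.144  0.01 ] jaw 0.351
[-2.89, 0.79, 3.32] ry -0.1707; [-2.28, 0.79, 3.76] ry -0.1707; [-1.61, 0.79, 4.1] ry -0.1707; [-0.89, 0.79, 4.31] ry -0.1707;
```

```bash
sed -i 's/(i+.5)/i/' plan.py; python3 plan.py 0.5012 -0.0095 0.120 -17.4 4|tail -1
```

```text
[-3.16, 0.91, 3.06] ry -0.1707; [-2.6, 0.91, 3.56] ry -0.1707; [-1.95, 0.91, 3.94] ry -0.1707; [-1.26, 0.91, 4.22] ry -0.1707;
```

```bash
python3 -m handwheel '[{"delta_pos":[-3.16,0.9,3.06],"rot":[0,-0.17,0],"jaw":0.35},{"delta_pos":[-2.6,0.9,3.56],"rot":[0,-0.17,0],"jaw":0.35},{"delta_pos":[-1.95,0.9,3.94],"rot":[0,-0.17,0],"jaw":0.35},{"delta_pos":[-1.26,0.9,4.22],"rot":[0,-0.17,0],"jaw":0.35},{"delta_pos":[0,0,0],"rot":[0,0,0],"jaw":0.35}]'
python3 plan.py 0.5012 -0.0095 0.080 -17.4 2; python3 -c "
from h import *
crop('top',200,160,76,76,8,'pics/c2.png',proj('top',[[.5012,-.0095,.107]]))"
```

```text
time_s: 2.02
position: [0.5019, -0.0069, 0.1203]
eef_rot: [-89.9, 0.1, -17.4]
wrist_force: [-0.5, -0.5, -0.6]
gripper_width: 0.354
t 2.025 pos [ 0.5019 -0.0069  0.1203] yaw -17.44 tilt [-8.988e+01  6.000e-02] q7 47.3 Fz,Tz [-0.5 -0.5 -0.6] [ 0.03  -0.161  0.001] jaw 0.354
[0.01, 2.02, -0.14] ry -0.0004; [0.01, 2.02, -0.14] ry -0.0004;
```

View pics/c2.png

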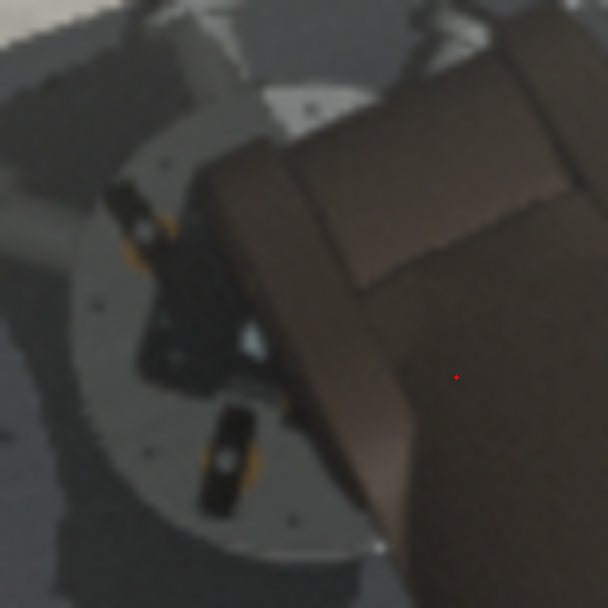

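The arm hides the gripped screw from the top camera. D at (226,459) and A at (146,233) have not moved. I'll descend and check from the side camera.

```bash
python3 -m handwheel '[{"delta_pos":[0.0,2.0,-0.14],"rot":[0,0,0],"jaw":0.35},{"delta_pos":[0.0,2.0,-0.14],"rot":[0,0,0],"jaw":0.35},{"delta_pos":[0,0,0],"rot":[0,0,0],"jaw":0.35}]'
python3 plan.py 0.5012 -0.0095 0.080 -17.4 1; python3 -c "
from h import *
q=proj('side',[[.5012,-.0095,.107]])[0]; x0=int(q[0])-50; y0=int(q[1])-40
crop('side',x0,y0,100,75,8,'pics/s1.png',[q])"
```

```text
time_s: 2.45
position: [0.4999, -0.0152, 0.0797]
eef_rot: [-90.1, 0.1, -18.0]
wrist_force: [-0.4, -0.2, 0.5]
gripper_width: 0.348
t 2.45 pos [ 0.4999 -0.0152  0.0797] yaw -18.03 tilt [-90.1    0.14] q7 44.7 Fz,Tz [-0.4 -0.2  0.5] [ 0.107 -0.102 -0.015] jaw 0.348
[-0.05, -0.03, 0.58] ry -0.011;
```

View pics/s1.png

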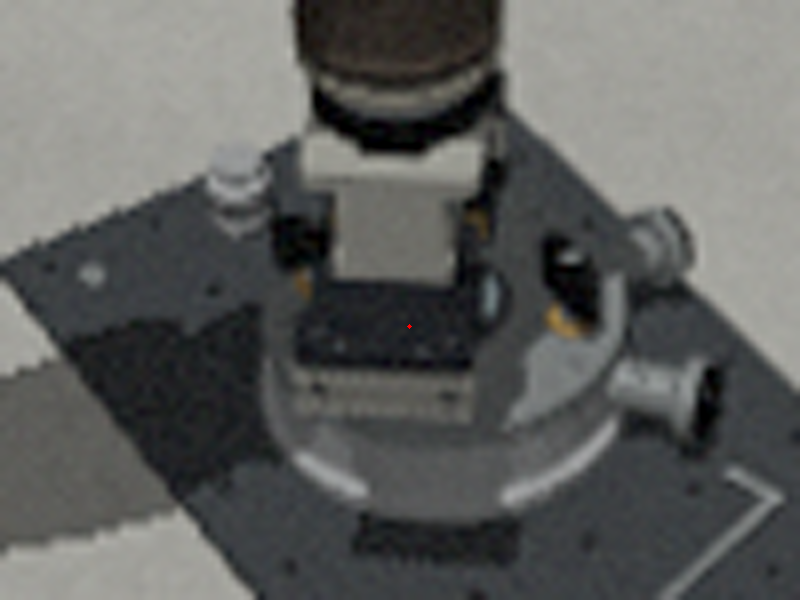

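The side view shows the fingers straddling screw C: the finger block around (390,340) covers the bar mark at (408,325), and the tips clear the plate. The TCP is about 6 mm off along z, so I'll correct that and close.

```bash
python3 -m handwheel '[{"delta_pos":[0.0,0,0.55],"rot":[0,-0.01,0],"jaw":0.35},{"delta_pos":[0,0,0],"rot":[0,0,0],"jaw":0.3},{"delta_pos":[0,0,0],"rot":[0,0,0],"jaw":0.0},{"delta_pos":[0,0,0],"rot":[0,0,0],"jaw":0.0},{"delta_pos":[0,0,0],"rot":[0,0,0],"jaw":0.0}]' 35
python3 plan.py 0.5012 -0.0095 0.080 -17.4 1
```

```text
time_s: 3.12
position: [0.5027, -0.0087, 0.0809]
eef_rot: [-90.0, -0.0, -17.3]
wrist_force: [-1.7, -1.8, 3.4]
gripper_width: 0.128
t 3.125 pos [ 0.5027 -0.0087  0.0809] yaw -17.32 tilt [-9.004e+01 -1.000e-02] q7 44.6 Fz,Tz [-1.7 -1.8  3.4] [-0.322  0.026  0.047] jaw 0.128
[-0.12, 0.09, -0.12] ry 0.0014;
```

```bash
cat > ok.py <<'E'
# prints the turn state; exit 1 (stop) once the resisting moment about z shows the bite
import sys; from h import *
from scipy.spatial.transform import Rotation as R
s=robot.read_state(); X=R.from_euler('xyz',s["eef_rot"],degrees=True).as_matrix()[:,0]
print("  t%.2f yaw %.1f pos %s F %s T %s tau7 %.3f q7 %.0f jaw %.3f"%(s["time_s"],np.degrees(np.arctan2(X[1],X[0])),s["position"].round(4),s["wrist_force"].round(1),s["torque"].round(3),s["joint_torque"][6],s["joint_pos"][6],s["gripper_width"]))
sys.exit(int(s["torque"][2]>0.17))
E
python3 ok.py && python3 -m handwheel '[{"delta_pos":[0,0,0],"rot":[0,0.04,0],"jaw":0},{"delta_pos":[0,0,0],"rot":[0,0.04,0],"jaw":0},{"delta_pos":[0,0,0],"rot":[0,0.04,0],"jaw":0},{"delta_pos":[0,0,0],"rot":[0,0.04,0],"jaw":0},{"delta_pos":[0,0,0],"rot":[0,0.04,0],"jaw":0}]' >/dev/null; python3 ok.py
```

```text
t3.12 yaw -17.3 pos [ 0.5027 -0.0087  0.0809] F [-1.7 -1.8  3.4] T [-0.322  0.026  0.047] tau7 0.006 q7 45 jaw 0.128
  t3.75 yaw -28.9 pos [ 0.5028 -0.0087  0.0809] F [-0.8 -3.   5.6] T [-0.487  0.174  0.036] tau7 0.538 q7 35 jaw 0.128
```

```bash

python3 -m handwheel '[{"delta_pos":[0,0,0],"rot":[0,0.04,0],"jaw":0},{"delta_pos":[0,0,0],"rot":[0,0.04,0],"jaw":0},{"delta_pos":[0,0,0],"rot":[0,0.04,0],"jaw":0}]' >/dev/null; python3 ok.py && 
python3 -m handwheel '[{"delta_pos":[0,0,0],"rot":[0,0.04,0],"jaw":0},{"delta_pos":[0,0,0],"rot":[0,0.04,0],"jaw":0},{"delta_pos":[0,0,0],"rot":[0,0.04,0],"jaw":0}]' >/dev/null; python3 ok.py
```

```text
t4.12 yaw -35.8 pos [ 0.5028 -0.0087  0.0809] F [-1.9 -2.2  5.9] T [-0.478  0.139  0.047] tau7 0.538 q7 29 jaw 0.132
  t4.50 yaw -42.7 pos [ 0.5028 -0.0087  0.0809] F [ 0.5 -2.3  5.2] T [-0.471  0.083  0.067] tau7 0.538 q7 23 jaw 0.132
```

```bash
sed -i 's/^sys.exit.*/sys.exit(int(s["torque"][2]>0.17 or s["joint_torque"][6]>0.64))/' ok.py
python3 -m handwheel '[{"delta_pos":[0,0,0],"rot":[0,0.04,0],"jaw":0},{"delta_pos":[0,0,0],"rot":[0,0.04,0],"jaw":0},{"delta_pos":[0,0,0],"rot":[0,0.04,0],"jaw":0}]' >/dev/null; python3 ok.py && 
python3 -m handwheel '[{"delta_pos":[0,0,0],"rot":[0,0.04,0],"jaw":0},{"delta_pos":[0,0,0],"rot":[0,0.04,0],"jaw":0},{"delta_pos":[0,0,0],"rot":[0,0.04,0],"jaw":0}]' >/dev/null; python3 ok.py
```

```text
t4.88 yaw -49.5 pos [ 0.5028 -0.0086  0.0809] F [-1.6 -1.6  4.8] T [-0.517  0.133  0.1  ] tau7 0.435 q7 18 jaw 0.129
  t5.25 yaw -56.4 pos [ 0.5028 -0.0087  0.0809] F [-1.6 -3.3  5.5] T [-0.481 -0.043  0.252] tau7 0.253 q7 12 jaw 0.125
```

```bash
sed -i 's/joint_torque"\]\[6\]>0.64/joint_torque"][6]<0.33/' ok.py
python3 -m handwheel '[{"delta_pos":[0,0,0],"rot":[0,0.035,0],"jaw":0},{"delta_pos":[0,0,0],"rot":[0,0.035,0],"jaw":0}]' >/dev/null; python3 ok.py
```

```text
t5.50 yaw -60.4 pos [ 0.5029 -0.0086  0.0809] F [-1.5 -3.   5.3] T [-0.546 -0.009  0.315] tau7 0.182 q7 9 jaw 0.131
```

```bash

python3 -m handwheel '[{"delta_pos":[0,0,0],"rot":[0,0,0],"jaw":0.35},{"delta_pos":[0,0,0],"rot":[0,0,0],"jaw":0.35},{"delta_pos":[0,-4,0],"rot":[0,0,0],"jaw":0.35}]' >/dev/null; python3 ok.py;python3 plan.py .5534 .0984 .121 30 9 | tail -1
```

```text
t5.88 yaw -60.2 pos [ 0.5008 -0.0082  0.1189] F [ 1.2 -0.6  1. ] T [-0.032 -0.152  0.07 ] tau7 -0.974 q7 11 jaw 0.342
[-0.74, -0.03, 1.1] ry -0.175; [-0.54, -0.03, 1.21] ry -0.175; [-0.32, -0.03, 1.28] ry -0.175; [-0.09, -0.03, 1.32] ry -0.175; [0.14, -0.03, 1.31] ry -0.175; [0.37, -0.03, 1.27] ry -0.175; [0.58, -0.03, 1.18] ry -0.175; [0.78, -0.03, 1.07] ry -0.175; [0.95, -0.03, 0.91] ry -0.175;
```

```bash

python3 -m handwheel '[{"delta_pos":[-0.74,0,1.1],"rot":[0,-0.175,0],"jaw":0.35},{"delta_pos":[-0.54,0,1.21],"rot":[0,-0.175,0],"jaw":0.35},{"delta_pos":[-0.32,0,1.28],"rot":[0,-0.175,0],"jaw":0.35},{"delta_pos":[-0.09,0,1.32],"rot":[0,-0.175,0],"jaw":0.35},{"delta_pos":[0.14,0,1.31],"rot":[0,-0.175,0],"jaw":0.35}]' >/dev/null
python3 -m handwheel '[{"delta_pos":[0.37,0,1.27],"rot":[0,-0.175,0],"jaw":0.35},{"delta_pos":[0.58,0,1.18],"rot":[0,-0.175,0],"jaw":0.35},{"delta_pos":[0.78,0,1.07],"rot":[0,-0.175,0],"jaw":0.35},{"delta_pos":[0.95,0,0.9],"rot":[0,-0.175,0],"jaw":0.35},{"delta_pos":[0,0,0],"rot":[0,0,0],"jaw":0.35}]' >/dev/null; python3 ok.py;python3 plan.py .5534 .0984 .081 30 2 | tail -1
python3 -c "
from h import *
crop('top',200,160,76,76,8,'pics/c3.png')"
```

```text
t7.12 yaw 30.0 pos [0.5554 0.0994 0.1205] F [-0.7 -0.6  0.2] T [ 0.131 -0.078 -0.02 ] tau7 1.501 q7 77 jaw 0.350
[-0.11, 1.97, 0.0] ry -0.0001; [-0.11, 1.97, 0.0] ry -0.0001;
```

View pics/c3.png

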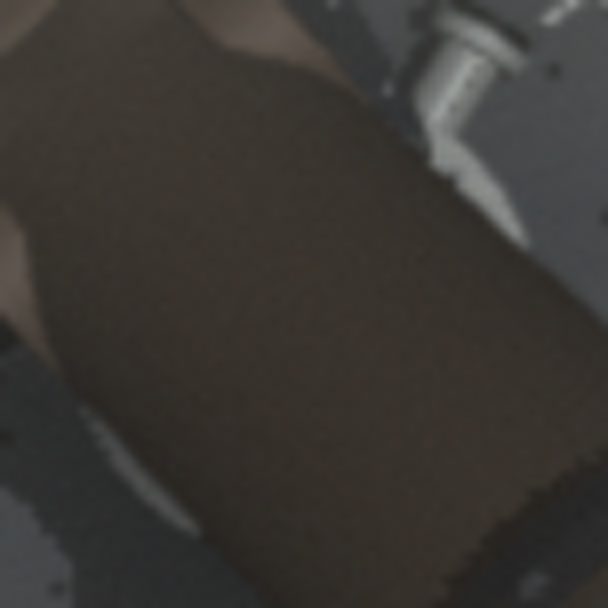

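The arm now hides the whole cover from above, so the top view is no use here and I'll go by the measured coordinates.

```bash

python3 -m handwheel '[{"delta_pos":[-0.1,2,0],"rot":[0,0,0],"jaw":0.35},{"delta_pos":[0,2,0],"rot":[0,0,0],"jaw":0.35},{"delta_pos":[0,0,0],"rot":[0,0,0],"jaw":0.35}]' >/dev/null; python3 ok.py;python3 plan.py .5534 .0984 .081 30 1 | tail -1
```

```text
t7.55 yaw 29.9 pos [0.5529 0.0967 0.0783] F [ 1.  -0.2  0.2] T [ 0.198 -0.093 -0.008] tau7 -0.270 q7 75 jaw 0.351
[0.13, -0.27, 0.12] ry -0.0014;
```

```bash

python3 -m handwheel '[{"delta_pos":[0,-0.15,0.1],"rot":[0,0,0],"jaw":0.1},{"delta_pos":[0,0,0],"rot":[0,0,0],"jaw":0.0},{"delta_pos":[0,0,0],"rot":[0,0,0],"jaw":0.0},{"delta_pos":[0,0,0],"rot":[0,0,0],"jaw":0.0}]' 35 >/dev/null; python3 ok.py
python3 -m handwheel '[{"delta_pos":[0,0,0],"rot":[0,0.04,0],"jaw":0},{"delta_pos":[0,0,0],"rot":[0,0.04,0],"jaw":0},{"delta_pos":[0,0,0],"rot":[0,0.04,0],"jaw":0},{"delta_pos":[0,0,0],"rot":[0,0.04,0],"jaw":0},{"delta_pos":[0,0,0],"rot":[0,0.04,0],"jaw":0}]' >/dev/null; python3 ok.py
```

```text
t8.05 yaw 30.0 pos [0.5545 0.0989 0.0828] F [-0.1  1.6  5. ] T [ 0.138  0.02  -0.02 ] tau7 0.019 q7 75 jaw 0.132
  t8.68 yaw 18.4 pos [0.5544 0.099  0.0828] F [-0.1 -0.1  4.9] T [ 0.244 -0.013 -0.032] tau7 0.544 q7 65 jaw 0.129
```

```bash
sed -i 's/^sys.exit.*/sys.exit(int(s["torque"][2]>0.2 or s["joint_torque"][6]<0.36))/' ok.py
python3 -m handwheel '[{"delta_pos":[0,0,0],"rot":[0,0.04,0],"jaw":0},{"delta_pos":[0,0,0],"rot":[0,0.04,0],"jaw":0},{"delta_pos":[0,0,0],"rot":[0,0.04,0],"jaw":0}]' >/dev/null; python3 ok.py && 
python3 -m handwheel '[{"delta_pos":[0,0,0],"rot":[0,0.04,0],"jaw":0},{"delta_pos":[0,0,0],"rot":[0,0.04,0],"jaw":0},{"delta_pos":[0,0,0],"rot":[0,0.04,0],"jaw":0}]' >/dev/null && python3 ok.py &&
python3 -m handwheel '[{"delta_pos":[0,0,0],"rot":[0,0.04,0],"jaw":0},{"delta_pos":[0,0,0],"rot":[0,0.04,0],"jaw":0},{"delta_pos":[0,0,0],"rot":[0,0.04,0],"jaw":0}]' >/dev/null && python3 ok.py
```

```text
t9.05 yaw 11.6 pos [0.5544 0.0991 0.0828] F [-1.   1.2  5.6] T [ 0.281 -0.013  0.044] tau7 0.543 q7 60 jaw 0.128
  t9.43 yaw 4.7 pos [0.5544 0.0991 0.0828] F [-0.3  0.9  4.5] T [0.375 0.038 0.056] tau7 0.470 q7 54 jaw 0.129
  t9.80 yaw -2.2 pos [0.5544 0.0992 0.0828] F [-1.5  0.4  5.7] T [ 0.471 -0.062  0.337] tau7 0.253 q7 48 jaw 0.129
```

```bash

python3 -m handwheel '[{"delta_pos":[0,0,0],"rot":[0,0.03,0],"jaw":0},{"delta_pos":[0,0,0],"rot":[0,0.03,0],"jaw":0}]' >/dev/null; python3 ok.py
python3 -m handwheel '[{"delta_pos":[0,0,0],"rot":[0,0,0],"jaw":0.35},{"delta_pos":[0,0,0],"rot":[0,0,0],"jaw":0.35},{"delta_pos":[0,-4,0],"rot":[0,0,0],"jaw":0.35}]' >/dev/null; python3 ok.py;python3 plan.py .5820 .0188 .121 -76 7 | tail -1
```

```text
t10.05 yaw -5.6 pos [0.5544 0.0992 0.0828] F [0.1 0.6 5.1] T [ 0.461 -0.038  0.233] tau7 0.114 q7 45 jaw 0.131
  t10.43 yaw -5.5 pos [0.552  0.0974 0.12  ] F [ 0.7 -0.1  1.1] T [ 0.107 -0.138  0.011] tau7 -0.977 q7 47 jaw 0.341
[0.53, -0.01, -1.08] ry 0.1757; [0.71, -0.02, -0.97] ry 0.1757; [0.87, -0.02, -0.83] ry 0.1757; [1.0, -0.02, -0.66] ry 0.1757; [1.1, -0.02, -0.48] ry 0.1757; [1.17, -0.02, -0.28] ry 0.1757; [1.2, -0.02, -0.07] ry 0.1757;
```

```bash
python3 -c "
from h import *
q=proj('side',[[.5012,-.0095,.107]])[0]; x0=int(q[0])-50; y0=int(q[1])-40; print(x0,y0)
crop('side',x0,y0,100,75,8,'pics/s2.png',proj('side',[[.5020,-.009,.107],[.582,.0188,.107]]))"
python3 -m handwheel '[{"delta_pos":[0.53,0,-1.08],"rot":[0,0.175,0],"jaw":0.35},{"delta_pos":[0.71,0,-0.97],"rot":[0,0.175,0],"jaw":0.35},{"delta_pos":[0.87,0,-0.83],"rot":[0,0.175,0],"jaw":0.35},{"delta_pos":[1,0,-0.66],"rot":[0,0.175,0],"jaw":0.35}]' >/dev/null
python3 -m handwheel '[{"delta_pos":[1.1,0,-0.48],"rot":[0,0.175,0],"jaw":0.35},{"delta_pos":[1.17,0,-0.28],"rot":[0,0.175,0],"jaw":0.35},{"delta_pos":[1.2,0,-0.07],"rot":[0,0.175,0],"jaw":0.35},{"delta_pos":[0,0,0],"rot":[0,0,0],"jaw":0.35}]' >/dev/null; python3 ok.py;python3 plan.py .5820 .0188 .081 -76 2 | tail -1
```

```text
197 148
  t11.47 yaw -75.8 pos [0.584  0.0189 0.122 ] F [ 0.7  1.4 -0.8] T [ 0.074 -0.075 -0.013] tau7 -1.468 q7 -4 jaw 0.351
[-0.02, 2.05, -0.1] ry 0.0021; [-0.02, 2.05, -0.1] ry 0.0021;
```

View pics/s2.png

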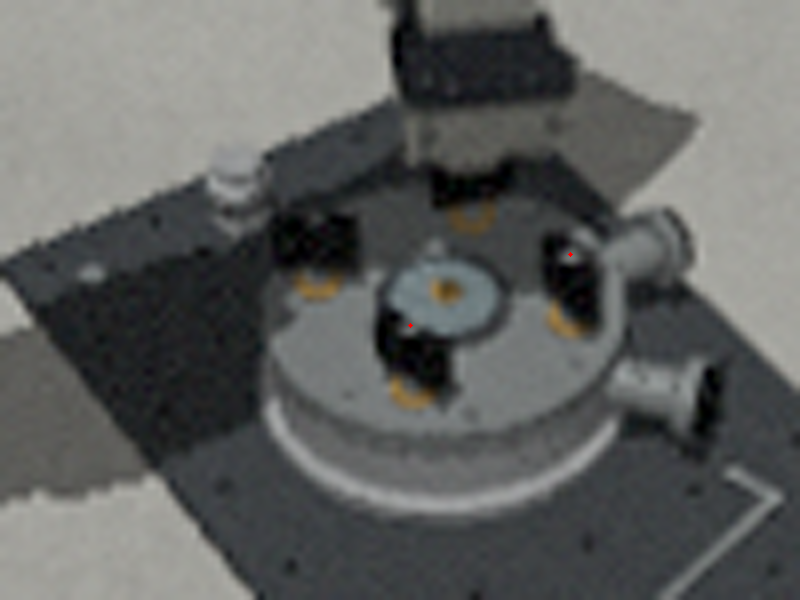

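The side view shows C's bar turned, with its top running from about (383,312) to (445,345). B and D still stand as they were, and the marks (408,325) and (570,254) fall on the screw tops. I'll go down on B.

```bash
python3 -c "
from h import *
f=lambda a:np.array([197,148])+(np.array(a)+.5)/8-.5
P=back('side',f([[383,312],[445,345]]),.107);v=P[1]-P[0];print(P,np.degrees(np.arctan2(v[1],v[0])))"
python3 -m handwheel '[{"delta_pos":[0,2,-0.15],"rot":[0,0,0],"jaw":0.35},{"delta_pos":[0,1.9,0],"rot":[0,0,0],"jaw":0.35},{"delta_pos":[0,0,0],"rot":[0,0,0],"jaw":0.35}]' >/dev/null; python3 ok.py;python3 plan.py .5820 .0188 .081 -76 1 | tail -1
```

```text
[[ 0.49191949  0.00180436  0.107     ]
 [ 0.51396159 -0.02540633  0.107     ]] -50.99070185655866
  t11.85 yaw -75.5 pos [0.5811 0.02   0.082 ] F [ 0.5 -0.8  0.4] T [ 0.03  -0.116 -0.087] tau7 -0.094 q7 -5 jaw 0.349
[0.14, 0.1, 0.06] ry 0.0089;
```

```bash

python3 -m handwheel '[{"delta_pos":[0.1,0,0],"rot":[0,0,0],"jaw":0.1},{"delta_pos":[0,0,0],"rot":[0,0,0],"jaw":0.0},{"delta_pos":[0,0,0],"rot":[0,0,0],"jaw":0.0},{"delta_pos":[0,0,0],"rot":[0,0,0],"jaw":0.0}]' 35 >/dev/null; python3 ok.py
python3 -m handwheel '[{"delta_pos":[0,0,0],"rot":[0,0.04,0],"jaw":0},{"delta_pos":[0,0,0],"rot":[0,0.04,0],"jaw":0},{"delta_pos":[0,0,0],"rot":[0,0.04,0],"jaw":0},{"delta_pos":[0,0,0],"rot":[0,0.04,0],"jaw":0},{"delta_pos":[0,0,0],"rot":[0,0.04,0],"jaw":0}]' >/dev/null; python3 ok.py &&
python3 -m handwheel '[{"delta_pos":[0,0,0],"rot":[0,0.04,0],"jaw":0},{"delta_pos":[0,0,0],"rot":[0,0.04,0],"jaw":0},{"delta_pos":[0,0,0],"rot":[0,0.04,0],"jaw":0}]' >/dev/null && python3 ok.py &&
python3 -m handwheel '[{"delta_pos":[0,0,0],"rot":[0,0.04,0],"jaw":0},{"delta_pos":[0,0,0],"rot":[0,0.04,0],"jaw":0},{"delta_pos":[0,0,0],"rot":[0,0.04,0],"jaw":0}]' >/dev/null && python3 ok.py
```

```text
t12.35 yaw -75.7 pos [0.5831 0.0186 0.0839] F [-0.8 -0.9  5.6] T [-0.09   0.043 -0.004] tau7 0.005 q7 -5 jaw 0.129
  t12.97 yaw -87.3 pos [0.5831 0.0186 0.084 ] F [-1. -0.  6.] T [-0.124  0.14  -0.002] tau7 0.539 q7 -15 jaw 0.131
  t13.35 yaw -94.1 pos [0.583  0.0186 0.0839] F [-1.4  0.   6.4] T [-0.204  0.223 -0.011] tau7 0.538 q7 -21 jaw 0.128
  t13.72 yaw -101.0 pos [0.583  0.0186 0.084 ] F [-2.  -0.8  7.3] T [-0.163  0.243 -0.007] tau7 0.538 q7 -26 jaw 0.129
```

```bash

python3 -m handwheel '[{"delta_pos":[0,0,0],"rot":[0,0.04,0],"jaw":0},{"delta_pos":[0,0,0],"rot":[0,0.04,0],"jaw":0},{"delta_pos":[0,0,0],"rot":[0,0.04,0],"jaw":0}]' >/dev/null; python3 ok.py &&
python3 -m handwheel '[{"delta_pos":[0,0,0],"rot":[0,0.04,0],"jaw":0},{"delta_pos":[0,0,0],"rot":[0,0.04,0],"jaw":0},{"delta_pos":[0,0,0],"rot":[0,0.04,0],"jaw":0}]' >/dev/null && python3 ok.py &&
python3 -m handwheel '[{"delta_pos":[0,0,0],"rot":[0,0.04,0],"jaw":0},{"delta_pos":[0,0,0],"rot":[0,0.04,0],"jaw":0},{"delta_pos":[0,0,0],"rot":[0,0.04,0],"jaw":0}]' >/dev/null && python3 ok.py &&
python3 -m handwheel '[{"delta_pos":[0,0,0],"rot":[0,0.04,0],"jaw":0},{"delta_pos":[0,0,0],"rot":[0,0.04,0],"jaw":0},{"delta_pos":[0,0,0],"rot":[0,0.04,0],"jaw":0}]' >/dev/null && python3 ok.py
```

```text
t14.10 yaw -107.9 pos [0.5829 0.0186 0.0839] F [-1.1 -1.2  7.6] T [-0.093  0.317 -0.015] tau7 0.537 q7 -32 jaw 0.124
  t14.47 yaw -114.8 pos [0.5829 0.0186 0.084 ] F [-1.7 -0.9  7.4] T [-0.152  0.361  0.045] tau7 0.536 q7 -38 jaw 0.128
  t14.85 yaw -121.6 pos [0.5829 0.0187 0.084 ] F [-3.  -0.9  7.1] T [-0.162  0.444  0.013] tau7 0.536 q7 -44 jaw 0.129
  t15.22 yaw -128.5 pos [0.5828 0.0187 0.0839] F [-3.2 -0.3  7.4] T [-0.109  0.493  0.055] tau7 0.468 q7 -49 jaw 0.128
```

```bash

python3 -m handwheel '[{"delta_pos":[0,0,0],"rot":[0,0.04,0],"jaw":0},{"delta_pos":[0,0,0],"rot":[0,0.04,0],"jaw":0},{"delta_pos":[0,0,0],"rot":[0,0.04,0],"jaw":0}]' >/dev/null; python3 ok.py 
python3 -m handwheel '[{"delta_pos":[0,0,0],"rot":[0,0.03,0],"jaw":0}]' >/dev/null; python3 ok.py
```

```text
t15.60 yaw -135.4 pos [0.5828 0.0186 0.0839] F [-0.7 -0.8  7.8] T [-0.084  0.523  0.331] tau7 0.244 q7 -55 jaw 0.128
  t15.72 yaw -137.1 pos [0.5828 0.0187 0.084 ] F [-2.  -1.4  7.6] T [0.01  0.526 0.299] tau7 0.037 q7 -56 jaw 0.129
```

```bash

python3 -m handwheel '[{"delta_pos":[0,0,0],"rot":[0,0,0],"jaw":0.35},{"delta_pos":[0,0,0],"rot":[0,0,0],"jaw":0.35},{"delta_pos":[0,-4,0],"rot":[0,0,0],"jaw":0.35}]' >/dev/null; python3 ok.py;python3 plan.py .4748 .0712 .121 -14 12 | tail -1
```

```text
t16.10 yaw -137.0 pos [0.5804 0.0185 0.1209] F [ 0.1 -0.2 -0. ] T [-0.005 -0.059 -0.013] tau7 -0.128 q7 -56 jaw 0.343
[0.34, 0.0, -0.92] ry -0.1789; [0.17, 0.0, -0.97] ry -0.1789; [-0.0, 0.0, -0.98] ry -0.1789; [-0.18, 0.0, -0.97] ry -0.1789; [-0.34, 0.0, -0.92] ry -0.1789; [-0.5, -0.0, -0.84] ry -0.1789; [-0.65, -0.0, -0.74] ry -0.1789; [-0.77, -0.0, -0.61] ry -0.1789; [-0.86, -0.0, -0.47] ry -0.1789; [-0.93, -0.0, -0.31] ry -0.1789; [-0.97, -0.01, -0.14] ry -0.1789; [-0.98, -0.01, 0.04] ry -0.1789;
```

```bash

python3 -m handwheel '[{"delta_pos":[0.34,0,-0.92],"rot":[0,-0.179,0],"jaw":0.35},{"delta_pos":[0.17,0,-0.97],"rot":[0,-0.179,0],"jaw":0.35},{"delta_pos":[0,0,-0.98],"rot":[0,-0.179,0],"jaw":0.35},{"delta_pos":[-0.18,0,-0.97],"rot":[0,-0.179,0],"jaw":0.35},{"delta_pos":[-0.34,0,-0.92],"rot":[0,-0.179,0],"jaw":0.35}]' >/dev/null
python3 -m handwheel '[{"delta_pos":[-0.5,0,-0.84],"rot":[0,-0.179,0],"jaw":0.35},{"delta_pos":[-0.65,0,-0.74],"rot":[0,-0.179,0],"jaw":0.35},{"delta_pos":[-0.77,0,-0.61],"rot":[0,-0.179,0],"jaw":0.35},{"delta_pos":[-0.86,0,-0.47],"rot":[0,-0.179,0],"jaw":0.35},{"delta_pos":[-0.93,0,-0.31],"rot":[0,-0.179,0],"jaw":0.35}]' >/dev/null
python3 -m handwheel '[{"delta_pos":[-0.97,0,-0.14],"rot":[0,-0.179,0],"jaw":0.35},{"delta_pos":[-0.98,0,0.04],"rot":[0,-0.179,0],"jaw":0.35},{"delta_pos":[0,0,0],"rot":[0,0,0],"jaw":0.35}]' >/dev/null; python3 ok.py;python3 plan.py .4748 .0712 .081 -14 2 | tail -1
```

```text
t17.73 yaw -14.0 pos [0.4768 0.0714 0.1231] F [-0.4  0.4 -0.3] T [ 0.09  -0.139 -0.017] tau7 1.628 q7 43 jaw 0.352
[-0.09, 2.11, -0.04] ry 0.0001; [-0.09, 2.11, -0.04] ry 0.0001;
```

```bash

python3 -m handwheel '[{"delta_pos":[-0.1,2,0],"rot":[0,0,0],"jaw":0.35},{"delta_pos":[0,2.0,0],"rot":[0,0,0],"jaw":0.35},{"delta_pos":[0,0,0],"rot":[0,0,0],"jaw":0.35}]' >/dev/null; python3 ok.py;python3 plan.py .4748 .0712 .081 -14 1 | tail -1
```

```text
t18.10 yaw -14.2 pos [0.4758 0.0711 0.0822] F [-0.1 -0.4 -0.3] T [ 0.101 -0.134  0.019] tau7 -0.337 q7 40 jaw 0.349
[-0.1, 0.12, -0.01] ry -0.0032;
```

```bash

python3 -m handwheel '[{"delta_pos":[-0.1,0.1,0],"rot":[0,0,0],"jaw":0.1},{"delta_pos":[0,0,0],"rot":[0,0,0],"jaw":0.0},{"delta_pos":[0,0,0],"rot":[0,0,0],"jaw":0.0},{"delta_pos":[0,0,0],"rot":[0,0,0],"jaw":0.0}]' 35 >/dev/null; python3 ok.py
python3 -m handwheel '[{"delta_pos":[0,0,0],"rot":[0,0.04,0],"jaw":0},{"delta_pos":[0,0,0],"rot":[0,0.04,0],"jaw":0},{"delta_pos":[0,0,0],"rot":[0,0.04,0],"jaw":0},{"delta_pos":[0,0,0],"rot":[0,0.04,0],"jaw":0}]' >/dev/null; python3 ok.py &&
python3 -m handwheel '[{"delta_pos":[0,0,0],"rot":[0,0.04,0],"jaw":0},{"delta_pos":[0,0,0],"rot":[0,0.04,0],"jaw":0},{"delta_pos":[0,0,0],"rot":[0,0.04,0],"jaw":0}]' >/dev/null && python3 ok.py &&
python3 -m handwheel '[{"delta_pos":[0,0,0],"rot":[0,0.04,0],"jaw":0},{"delta_pos":[0,0,0],"rot":[0,0.04,0],"jaw":0},{"delta_pos":[0,0,0],"rot":[0,0.04,0],"jaw":0}]' >/dev/null && python3 ok.py
```

```text
t18.60 yaw -14.0 pos [0.4757 0.0712 0.0828] F [-1.9 -3.4  6.6] T [-0.617  0.188 -0.021] tau7 0.003 q7 40 jaw 0.129
  t19.10 yaw -23.3 pos [0.4756 0.0711 0.0828] F [-1.9 -3.3  7.2] T [-0.669  0.173  0.07 ] tau7 0.537 q7 32 jaw 0.128
  t19.48 yaw -30.1 pos [0.4756 0.071  0.0828] F [-1.5 -4.3  6.3] T [-0.76   0.237  0.02 ] tau7 0.537 q7 26 jaw 0.128
  t19.85 yaw -37.0 pos [0.4756 0.071  0.0828] F [-1.7 -2.5  7.1] T [-0.753  0.274 -0.017] tau7 0.538 q7 21 jaw 0.128
```

```bash

python3 -m handwheel '[{"delta_pos":[0,0,0],"rot":[0,0.04,0],"jaw":0},{"delta_pos":[0,0,0],"rot":[0,0.04,0],"jaw":0},{"delta_pos":[0,0,0],"rot":[0,0.04,0],"jaw":0}]' >/dev/null; python3 ok.py &&
python3 -m handwheel '[{"delta_pos":[0,0,0],"rot":[0,0.04,0],"jaw":0},{"delta_pos":[0,0,0],"rot":[0,0.04,0],"jaw":0},{"delta_pos":[0,0,0],"rot":[0,0.04,0],"jaw":0}]' >/dev/null && python3 ok.py &&
python3 -m handwheel '[{"delta_pos":[0,0,0],"rot":[0,0.04,0],"jaw":0},{"delta_pos":[0,0,0],"rot":[0,0.04,0],"jaw":0},{"delta_pos":[0,0,0],"rot":[0,0.04,0],"jaw":0}]' >/dev/null && python3 ok.py &&
python3 -m handwheel '[{"delta_pos":[0,0,0],"rot":[0,0.04,0],"jaw":0},{"delta_pos":[0,0,0],"rot":[0,0.04,0],"jaw":0},{"delta_pos":[0,0,0],"rot":[0,0.04,0],"jaw":0}]' >/dev/null && python3 ok.py
```

```text
t20.23 yaw -43.9 pos [0.4755 0.0709 0.0828] F [-2.6 -4.1  8.1] T [-0.948  0.253  0.013] tau7 0.538 q7 15 jaw 0.124
  t20.60 yaw -50.8 pos [0.4755 0.0708 0.0828] F [-2.7 -4.   7. ] T [-0.904  0.321  0.035] tau7 0.538 q7 9 jaw 0.129
  t20.98 yaw -57.7 pos [0.4754 0.0708 0.0828] F [-2.9 -5.1  7.7] T [-0.955  0.387  0.074] tau7 0.539 q7 3 jaw 0.130
  t21.35 yaw -64.5 pos [0.4753 0.0708 0.0828] F [-2.7 -4.9  7.8] T [-1.028  0.491  0.115] tau7 0.465 q7 -2 jaw 0.126
```

```bash

python3 -m handwheel '[{"delta_pos":[0,0,0],"rot":[0,0.04,0],"jaw":0},{"delta_pos":[0,0,0],"rot":[0,0.04,0],"jaw":0},{"delta_pos":[0,0,0],"rot":[0,0.04,0],"jaw":0}]' >/dev/null; python3 ok.py 
python3 -m handwheel '[{"delta_pos":[0,0,0],"rot":[0,0.03,0],"jaw":0},{"delta_pos":[0,0,0],"rot":[0,0,0],"jaw":0}]' >/dev/null; python3 ok.py;  python3 -c "
from h import *
x0,y0=197,148
crop('side',x0,y0,100,75,8,'pics/s3.png')"
```

```text
t21.73 yaw -71.4 pos [0.4753 0.0707 0.0828] F [-2.1 -4.1  8.6] T [-1.108  0.589  0.308] tau7 0.251 q7 -8 jaw 0.128
  t21.98 yaw -73.0 pos [0.4753 0.0707 0.0828] F [-1.8 -4.5  8.9] T [-1.1    0.645  0.237] tau7 -0.465 q7 -10 jaw 0.127
```

View pics/s3.png

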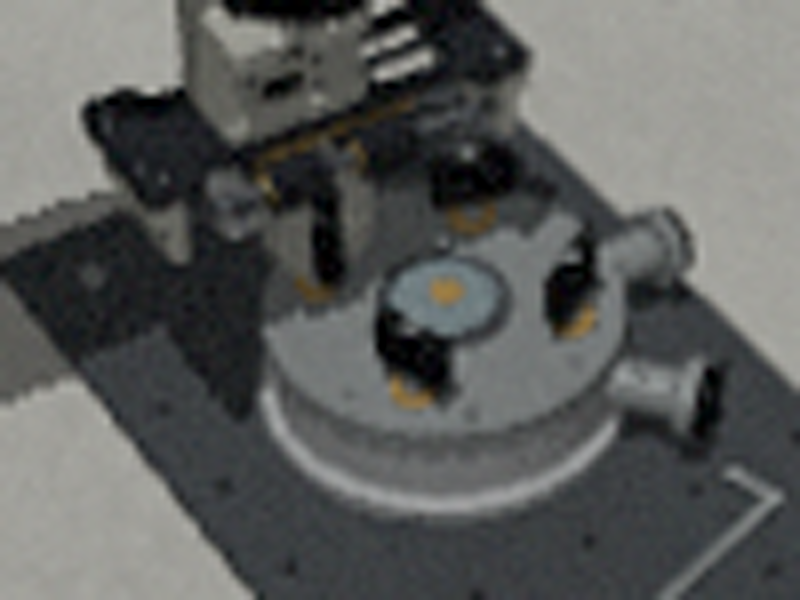

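The side view shows D in the fingers, C's top at (383,312)-(445,345), and A and B turned; nothing else has moved. All four have bitten, each about 11-14° past the onset of torque at the gripper, of which about 10° is wind-up in the grip. The second pass starts with D, which is still held.

```bash
sed 's/^sys.exit.*/sys.exit(int(s["torque"][2]>0.5))/' ok.py > ok2.py
python3 -m handwheel '[{"delta_pos":[0,0,0],"rot":[0,0.04,0],"jaw":0},{"delta_pos":[0,0,0],"rot":[0,0.04,0],"jaw":0},{"delta_pos":[0,0,0],"rot":[0,0.04,0],"jaw":0},{"delta_pos":[0,0,0],"rot":[0,0.04,0],"jaw":0}]' >/dev/null; python3 ok2.py &&
python3 -m handwheel '[{"delta_pos":[0,0,0],"rot":[0,0.04,0],"jaw":0},{"delta_pos":[0,0,0],"rot":[0,0.04,0],"jaw":0},{"delta_pos":[0,0,0],"rot":[0,0.04,0],"jaw":0},{"delta_pos":[0,0,0],"rot":[0,0.04,0],"jaw":0}]' >/dev/null; python3 ok2.py &&
python3 -m handwheel '[{"delta_pos":[0,0,0],"rot":[0,0.04,0],"jaw":0},{"delta_pos":[0,0,0],"rot":[0,0.04,0],"jaw":0},{"delta_pos":[0,0,0],"rot":[0,0.04,0],"jaw":0},{"delta_pos":[0,0,0],"rot":[0,0.04,0],"jaw":0}]' >/dev/null; python3 ok2.py
```

```text
t22.52 yaw -82.3 pos [0.4751 0.0707 0.0828] F [-2.4 -4.7  8.3] T [-1.094  0.759  0.324] tau7 0.253 q7 -17 jaw 0.129
  t23.02 yaw -91.4 pos [0.4751 0.0707 0.0828] F [-3.  -5.1  9.1] T [-1.149  0.892  0.318] tau7 0.253 q7 -25 jaw 0.126
  t23.52 yaw -100.6 pos [0.4749 0.0707 0.0828] F [-3.1 -5.7  9.1] T [-1.093  0.945  0.299] tau7 0.254 q7 -33 jaw 0.128
```

```bash

python3 -m handwheel '[{"delta_pos":[0,0,0],"rot":[0,0.04,0],"jaw":0},{"delta_pos":[0,0,0],"rot":[0,0.04,0],"jaw":0},{"delta_pos":[0,0,0],"rot":[0,0.04,0],"jaw":0}]' >/dev/null; python3 ok2.py &&
python3 -m handwheel '[{"delta_pos":[0,0,0],"rot":[0,0.04,0],"jaw":0},{"delta_pos":[0,0,0],"rot":[0,0.04,0],"jaw":0},{"delta_pos":[0,0,0],"rot":[0,0.04,0],"jaw":0}]' >/dev/null; python3 ok2.py
python3 -m handwheel '[{"delta_pos":[0,0,0],"rot":[0,0,0],"jaw":0.35},{"delta_pos":[0,0,0],"rot":[0,0,0],"jaw":0.35},{"delta_pos":[0,-4,0],"rot":[0,0,0],"jaw":0.35}]' >/dev/null; python3 ok.py;python3 plan.py .583 .0188 .121 -135 5 | tail -1
python3 -c "
from h import *
crop('side',197,148,100,75,8,'pics/s4.png')"
```

```text
t23.90 yaw -107.5 pos [0.4749 0.0707 0.0828] F [-4.  -6.   9.5] T [-1.027  1.03   0.341] tau7 0.254 q7 -39 jaw 0.127
  t24.27 yaw -114.3 pos [0.4748 0.0707 0.0828] F [-3.8 -5.1 10.3] T [-1.086  1.031  0.277] tau7 0.254 q7 -44 jaw 0.129
  t24.65 yaw -114.2 pos [0.4737 0.0717 0.1207] F [0.8 0.  1.1] T [-0.043 -0.1    0.009] tau7 -0.404 q7 -43 jaw 0.341
[0.07, -0.02, 2.43] ry 0.0726; [-0.11, -0.02, 2.43] ry 0.0726; [-0.28, -0.02, 2.41] ry 0.0726; [-0.46, -0.02, 2.39] ry 0.0726; [-0.63, -0.02, 2.35] ry 0.0726;
```

View pics/s4.png

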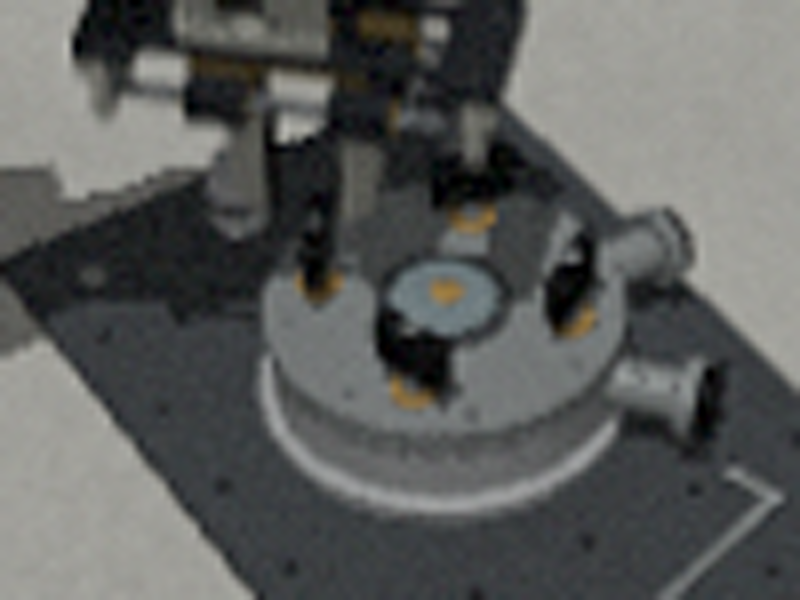

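D is released, seen almost end-on at (320,250), and the other three are untouched. I'll fit the bar angles by silhouette to see how far each bar lags the gripper.

```bash
cat > fit.py <<'E'
import sys; from h import *
im=robot.get_image("side"); g=im.max(2).astype(float); S=4
g=cv2.resize(g,None,fx=S,fy=S,interpolation=cv2.INTER_LINEAR)
bx=np.array([[a*.02,b*.006,c] for a in(-1,1) for b in(-1,1) for c in(.079,.107)])
def hull(x,y,t,gr=1):
    c,s=np.cos(np.radians(t)),np.sin(np.radians(t))
    P=np.c_[x+gr*(bx[:,0]*c-bx[:,1]*s),y+gr*(bx[:,0]*s+bx[:,1]*c),bx[:,2]]
    m=np.zeros(g.shape,np.uint8); cv2.fillConvexPoly(m,cv2.convexHull(((proj("side",P)+.5)*S-.5).round().astype(np.int32)),1); return m>0
for n,x,y,t0 in [("A",.5544,.0991,-5.6),("B",.5829,.0187,-137.1),("C",.5028,-.0087,-60.4),("D",.475,.0708,-114.3)]:
    if n not in sys.argv[1]: continue
    best=[]
    dk=np.clip((70-g)/35,0,1)
    for t in range(-40,91,2):
        for dx in(-.0015,0,.0015):
            for dy in(-.0015,0,.0015):
                m=hull(x+dx,y+dy,t0+t); roi=hull(x,y,0,2.2)|hull(x,y,90,2.2)
                best.append((dk[m].sum()/(m.sum()+dk[roi].sum()-dk[m].sum()),t0+t,dx,dy))
    best.sort(reverse=True); print(n,"gripper",t0,[(round(b[0],3),round(b[1],1)) for b in best[:4]])
E
python3 fit.py BCD
```

```text
B gripper -137.1 [(np.float64(0.445), -121.1), (np.float64(0.443), -121.1), (np.float64(0.442), -123.1), (np.float64(0.44), -125.1)]Traceback (most recent call last):
  File "fit.py", line 16, in <module>
    m=hull(x+dx,y+dy,t0+t); roi=hull(x,y,0,2.2)|hull(x,y,90,2.2)
                                ~~~~^^^^^^^^^^^
  File "fit.py", line 8, in hull
    m=np.zeros(g.shape,np.uint8); cv2.fillConvexPoly(m,cv2.convexHull(((proj("side",P)+.5)*S-.5).round().astype(np.int32)),1); return m>0
                                                                        ~~~~^^^^^^^^^^
  File "h.py", line 7, in proj
    K,D,r,t=cam(n); return cv2.projectPoints(np.atleast_2d(np.float64(P)),r,t,K,D)[0][:,0]
            ~~~^^^
  File "h.py", line 4, in cam
    p=robot.camera_params(n); f=192/np.tan(np.radians(p["vfov"]/2))
ValueError: time passes only in moves, steps and waits
```

```bash

python3 -m handwheel '[{"delta_pos":[0.07,0,2.43],"rot":[0,0.073,0],"jaw":0.35},{"delta_pos":[-0.11,0,2.43],"rot":[0,0.073,0],"jaw":0.35},{"delta_pos":[-0.28,0,2.41],"rot":[0,0.073,0],"jaw":0.35},{"delta_pos":[-0.46,0,2.39],"rot":[0,0.073,0],"jaw":0.35},{"delta_pos":[-0.63,0,2.35],"rot":[0,0.073,0],"jaw":0.35}]' >/dev/null
python3 -m handwheel '[{"delta_pos":[0,0,0],"rot":[0,0,0],"jaw":0.35}]' >/dev/null; python3 ok.py;python3 plan.py .583 .0187 .083 -135 2 | tail -1
```

```text
t25.50 yaw -135.2 pos [0.586  0.0178 0.1217] F [0.  0.2 0. ] T [ 0.037 -0.032 -0.01 ] tau7 -0.372 q7 -53 jaw 0.352
[0.07, 1.93, -0.14] ry -0.0021; [0.07, 1.93, -0.14] ry -0.0021;
```

```bash

python3 -m handwheel '[{"delta_pos":[0.05,2,-0.15],"rot":[0,-0.07,0],"jaw":0.35},{"delta_pos":[0,1.8,0],"rot":[0,0,0],"jaw":0.35},{"delta_pos":[0,0,0],"rot":[0,0,0],"jaw":0.35}]' >/dev/null; python3 ok.py;python3 plan.py .583 .0187 .083 -131 1 | tail -1
```

```text
t25.88 yaw -131.0 pos [0.5815 0.0199 0.0829] F [ 0.4  0.6 -0.6] T [-0.008 -0.037  0.031] tau7 0.010 q7 -50 jaw 0.354
[-0.01, -0.01, 0.19] ry -0.0009;
```

```bash

python3 -m handwheel '[{"delta_pos":[0,0,0.15],"rot":[0,0,0],"jaw":0.1},{"delta_pos":[0,0,0],"rot":[0,0,0],"jaw":0.0},{"delta_pos":[0,0,0],"rot":[0,0,0],"jaw":0.0},{"delta_pos":[0,0,0],"rot":[0,0,0],"jaw":0.0}]' 35 >/dev/null; python3 ok2.py &&
python3 -m handwheel '[{"delta_pos":[0,0,0],"rot":[0,0.04,0],"jaw":0},{"delta_pos":[0,0,0],"rot":[0,0.04,0],"jaw":0}]' >/dev/null; python3 ok2.py &&
python3 -m handwheel '[{"delta_pos":[0,0,0],"rot":[0,0.04,0],"jaw":0},{"delta_pos":[0,0,0],"rot":[0,0.04,0],"jaw":0},{"delta_pos":[0,0,0],"rot":[0,0.04,0],"jaw":0}]' >/dev/null; python3 ok2.py
```

```text
t26.38 yaw -131.1 pos [0.5838 0.0197 0.085 ] F [-3.7  3.1  5.9] T [0.72  0.912 0.092] tau7 -0.052 q7 -50 jaw 0.129
  t26.62 yaw -135.7 pos [0.5839 0.0196 0.085 ] F [-4.2  2.3  4.8] T [0.691 0.904 0.318] tau7 0.284 q7 -54 jaw 0.131
  t27.00 yaw -142.6 pos [0.5839 0.0196 0.085 ] F [-2.5  1.9  5.6] T [0.669 0.874 0.324] tau7 0.250 q7 -60 jaw 0.126
```

```bash

python3 -m handwheel '[{"delta_pos":[0,0,0],"rot":[0,0.041,0],"jaw":0},{"delta_pos":[0,0,0],"rot":[0,0.041,0],"jaw":0},{"delta_pos":[0,0,0],"rot":[0,0.041,0],"jaw":0},{"delta_pos":[0,0,0],"rot":[0,0.041,0],"jaw":0},{"delta_pos":[0,0,0],"rot":[0,0.041,0],"jaw":0}]' >/dev/null; python3 ok2.py &&
python3 -m handwheel '[{"delta_pos":[0,0,0],"rot":[0,0.041,0],"jaw":0},{"delta_pos":[0,0,0],"rot":[0,0.041,0],"jaw":0},{"delta_pos":[0,0,0],"rot":[0,0.041,0],"jaw":0},{"delta_pos":[0,0,0],"rot":[0,0.041,0],"jaw":0},{"delta_pos":[0,0,0],"rot":[0,0.041,0],"jaw":0}]' >/dev/null; python3 ok2.py &&
python3 -m handwheel '[{"delta_pos":[0,0,0],"rot":[0,0.041,0],"jaw":0},{"delta_pos":[0,0,0],"rot":[0,0.041,0],"jaw":0},{"delta_pos":[0,0,0],"rot":[0,0.041,0],"jaw":0},{"delta_pos":[0,0,0],"rot":[0,0.041,0],"jaw":0},{"delta_pos":[0,0,0],"rot":[0,0.041,0],"jaw":0}]' >/dev/null; python3 ok2.py
python3 -m handwheel '[{"delta_pos":[0,0,0],"rot":[0,0,0],"jaw":0.35},{"delta_pos":[0,0,0],"rot":[0,0,0],"jaw":0.35},{"delta_pos":[0,-4,0],"rot":[0,0,0],"jaw":0.35}]' >/dev/null; python3 ok.py;python3 plan.py .5546 .0993 .121 -1 18 | tail -1
```

```text
t27.62 yaw -154.4 pos [0.5841 0.0194 0.085 ] F [-2.7  1.5  5.5] T [0.675 0.822 0.294] tau7 0.261 q7 -69 jaw 0.125
  t28.25 yaw -166.1 pos [0.5841 0.0192 0.085 ] F [-4.2  1.7  4.5] T [0.565 0.801 0.319] tau7 0.258 q7 -79 jaw 0.129
  t28.88 yaw -177.9 pos [0.5841 0.019  0.085 ] F [-4.1  1.   5.5] T [0.462 0.829 0.322] tau7 0.255 q7 -89 jaw 0.129
  t29.25 yaw -177.8 pos [0.5825 0.0182 0.1223] F [ 0.9 -0.2  0.6] T [ 0.06  -0.016  0.056] tau7 0.256 q7 -89 jaw 0.345
[0.14, 0.01, -0.46] ry -0.1714; [0.06, 0.01, -0.47] ry -0.1714; [-0.02, 0.01, -0.48] ry -0.1714; [-0.1, 0.01, -0.47] ry -0.1714; [-0.18, 0.01, -0.44] ry -0.1714; [-0.25, 0.01, -0.4] ry -0.1714; [-0.32, 0.01, -0.35] ry -0.1714; [-0.38, 0.0, -0.29] ry -0.1714; [-0.42, 0.0, -0.23] ry -0.1714; [-0.45, 0.0, -0.15] ry -0.1714; [-0.47, 0.0, -0.07] ry -0.1714; [-0.48, 0.0, 0.01] ry -0.1714; [-0.47, 0.0, 0.09] ry -0.1714; [-0.45, 0.0, 0.17] ry -0.1714; [-0.41, 0.01, 0.24] ry -0.1714; [-0.36, 0.01, 0.31] ry -0.1714; [-0.3, 0.01, 0.37] ry -0.1714; [-0.24, 0.01, 0.41] ry -0.1714;
```

```bash

python3 -m handwheel '[{"delta_pos":[0.14,0,-0.46],"rot":[0,-0.171,0],"jaw":0.35},{"delta_pos":[0.06,0,-0.47],"rot":[0,-0.171,0],"jaw":0.35},{"delta_pos":[-0.02,0,-0.48],"rot":[0,-0.171,0],"jaw":0.35},{"delta_pos":[-0.1,0,-0.47],"rot":[0,-0.171,0],"jaw":0.35},{"delta_pos":[-0.18,0,-0.44],"rot":[0,-0.171,0],"jaw":0.35}]' >/dev/null
python3 -m handwheel '[{"delta_pos":[-0.25,0,-0.4],"rot":[0,-0.171,0],"jaw":0.35},{"delta_pos":[-0.32,0,-0.35],"rot":[0,-0.171,0],"jaw":0.35},{"delta_pos":[-0.38,0,-0.29],"rot":[0,-0.171,0],"jaw":0.35},{"delta_pos":[-0.42,0,-0.23],"rot":[0,-0.171,0],"jaw":0.35},{"delta_pos":[-0.45,0,-0.15],"rot":[0,-0.171,0],"jaw":0.35}]' >/dev/null
python3 -m handwheel '[{"delta_pos":[-0.47,0,-0.07],"rot":[0,-0.171,0],"jaw":0.35},{"delta_pos":[-0.48,0,0.01],"rot":[0,-0.171,0],"jaw":0.35},{"delta_pos":[-0.47,0,0.09],"rot":[0,-0.171,0],"jaw":0.35},{"delta_pos":[-0.45,0,0.17],"rot":[0,-0.171,0],"jaw":0.35}]' >/dev/null
python3 -m handwheel '[{"delta_pos":[-0.41,0,0.24],"rot":[0,-0.171,0],"jaw":0.35},{"delta_pos":[-0.36,0,0.31],"rot":[0,-0.171,0],"jaw":0.35},{"delta_pos":[-0.3,0,0.37],"rot":[0,-0.171,0],"jaw":0.35},{"delta_pos":[-0.24,0,0.41],"rot":[0,-0.171,0],"jaw":0.35},{"delta_pos":[0,0,0],"rot":[0,0,0],"jaw":0.35}]' >/dev/null
python3 ok.py;python3 plan.py .5545 .0992 .083 -1 2 | tail -1
```

```text
t31.62 yaw -1.5 pos [0.5568 0.0996 0.1242] F [-0.1 -0.9  0.4] T [ 0.126 -0.142 -0.007] tau7 1.570 q7 54 jaw 0.347
[-0.11, 2.06, -0.03] ry -0.0045; [-0.11, 2.06, -0.03] ry -0.0045;
```

```bash

python3 -m handwheel '[{"delta_pos":[-0.1,2,0],"rot":[0,0,0],"jaw":0.35},{"delta_pos":[0,2,0],"rot":[0,0,0],"jaw":0.35},{"delta_pos":[0,0,0],"rot":[0,0,0],"jaw":0.35}]' >/dev/null; python3 ok.py;python3 plan.py .5545 .0992 .083 -1 1 | tail -1
```

```text
t32.00 yaw -1.7 pos [0.5549 0.0989 0.0831] F [ 0.1 -0.7  0.8] T [ 0.098 -0.106  0.065] tau7 -0.235 q7 52 jaw 0.347
[-0.04, 0.01, 0.03] ry -0.012;
```

```bash

python3 -m handwheel '[{"delta_pos":[0,0,0],"rot":[0,0,0],"jaw":0.1},{"delta_pos":[0,0,0],"rot":[0,0,0],"jaw":0.0},{"delta_pos":[0,0,0],"rot":[0,0,0],"jaw":0.0},{"delta_pos":[0,0,0],"rot":[0,0,0],"jaw":0.0}]' 35 >/dev/null; python3 ok2.py &&
python3 -m handwheel '[{"delta_pos":[0,0,0],"rot":[0,0.04,0],"jaw":0},{"delta_pos":[0,0,0],"rot":[0,0.04,0],"jaw":0}]' >/dev/null; python3 ok2.py &&
python3 -m handwheel '[{"delta_pos":[0,0,0],"rot":[0,0.041,0],"jaw":0},{"delta_pos":[0,0,0],"rot":[0,0.041,0],"jaw":0},{"delta_pos":[0,0,0],"rot":[0,0.041,0],"jaw":0}]' >/dev/null; python3 ok2.py &&
python3 -m handwheel '[{"delta_pos":[0,0,0],"rot":[0,0.041,0],"jaw":0},{"delta_pos":[0,0,0],"rot":[0,0.041,0],"jaw":0},{"delta_pos":[0,0,0],"rot":[0,0.041,0],"jaw":0},{"delta_pos":[0,0,0],"rot":[0,0.041,0],"jaw":0},{"delta_pos":[0,0,0],"rot":[0,0.041,0],"jaw":0}]' >/dev/null; python3 ok2.py &&
python3 -m handwheel '[{"delta_pos":[0,0,0],"rot":[0,0.041,0],"jaw":0},{"delta_pos":[0,0,0],"rot":[0,0.041,0],"jaw":0},{"delta_pos":[0,0,0],"rot":[0,0.041,0],"jaw":0},{"delta_pos":[0,0,0],"rot":[0,0.041,0],"jaw":0}]' >/dev/null; python3 ok2.py
```

```text
t32.50 yaw -1.5 pos [0.5561 0.0992 0.085 ] F [-0.6 -2.3  6.2] T [-0.461  0.143  0.125] tau7 -0.128 q7 52 jaw 0.126
  t32.75 yaw -6.2 pos [0.5561 0.0991 0.085 ] F [-0.9 -3.8  6.3] T [-0.41   0.016  0.269] tau7 0.255 q7 48 jaw 0.129
  t33.12 yaw -13.2 pos [0.5561 0.099  0.085 ] F [-0.6 -3.9  6.4] T [-0.59   0.136  0.346] tau7 0.265 q7 42 jaw 0.132
  t33.75 yaw -25.0 pos [0.556  0.0988 0.085 ] F [-2.5 -3.3  6.7] T [-0.74   0.097  0.332] tau7 0.264 q7 32 jaw 0.130
  t34.25 yaw -34.4 pos [0.5559 0.0987 0.085 ] F [-2.2 -4.2  8.5] T [-0.819  0.186  0.287] tau7 0.264 q7 24 jaw 0.128
```

```bash

python3 -m handwheel '[{"delta_pos":[0,0,0],"rot":[0,0.041,0],"jaw":0},{"delta_pos":[0,0,0],"rot":[0,0.041,0],"jaw":0},{"delta_pos":[0,0,0],"rot":[0,0.041,0],"jaw":0},{"delta_pos":[0,0,0],"rot":[0,0.041,0],"jaw":0}]' >/dev/null; python3 ok2.py
python3 -m handwheel '[{"delta_pos":[0,0,0],"rot":[0,0,0],"jaw":0.35},{"delta_pos":[0,0,0],"rot":[0,0,0],"jaw":0.35},{"delta_pos":[0,-4,0],"rot":[0,0,0],"jaw":0.35}]' >/dev/null; python3 ok.py;python3 plan.py .5028 -.0087 .121 -55 5 | tail -1
```

```text
t34.75 yaw -43.8 pos [0.5558 0.0986 0.085 ] F [-3.1 -4.5  7.9] T [-0.935  0.271  0.32 ] tau7 0.263 q7 16 jaw 0.131
  t35.12 yaw -43.6 pos [0.5537 0.0993 0.1222] F [ 1.5 -0.7 -0.6] T [ 0.021 -0.19   0.007] tau7 -0.678 q7 18 jaw 0.345
[0.75, 0.03, -2.27] ry 0.0397; [0.84, 0.03, -2.23] ry 0.0397; [0.93, 0.03, -2.2] ry 0.0397; [1.02, 0.03, -2.16] ry 0.0397; [1.1, 0.03, -2.12] ry 0.0397;
```

```bash

python3 -m handwheel '[{"delta_pos":[0.75,0,-2.27],"rot":[0,0.04,0],"jaw":0.35},{"delta_pos":[0.84,0,-2.23],"rot":[0,0.04,0],"jaw":0.35},{"delta_pos":[0.93,0,-2.2],"rot":[0,0.04,0],"jaw":0.35},{"delta_pos":[1.02,0,-2.16],"rot":[0,0.04,0],"jaw":0.35},{"delta_pos":[1.1,0,-2.12],"rot":[0,0.04,0],"jaw":0.35}]' >/dev/null
python3 -m handwheel '[{"delta_pos":[0,0,0],"rot":[0,0,0],"jaw":0.35},{"delta_pos":[0,0,0],"rot":[0,0,0],"jaw":0.35}]' >/dev/null
python3 ok.py;python3 plan.py .5028 -.0087 .083 -55 2 | tail -1
```

```text
t36.00 yaw -55.1 pos [ 0.5049 -0.008   0.1244] F [-0.3  1.1  0.8] T [ 0.044 -0.124  0.028] tau7 0.010 q7 19 jaw 0.350
[-0.03, 2.07, -0.11] ry -0.001; [-0.03, 2.07, -0.11] ry -0.001;
```

```bash

python3 -m handwheel '[{"delta_pos":[0,2,-0.15],"rot":[0,0,0],"jaw":0.35},{"delta_pos":[0,2.0,0],"rot":[0,0,0],"jaw":0.35},{"delta_pos":[0,0,0],"rot":[0,0,0],"jaw":0.35}]' >/dev/null; python3 ok.py;python3 plan.py .5028 -.0087 .083 -55 1 | tail -1
```

```text
t36.38 yaw -55.0 pos [ 0.5027 -0.0082  0.0832] F [0.2 0.1 0.7] T [ 0.029 -0.137  0.016] tau7 -0.184 q7 18 jaw 0.352
[0.05, 0.02, -0.02] ry -0.0003;
```

```bash

python3 -m handwheel '[{"delta_pos":[0,0,0],"rot":[0,0,0],"jaw":0.1},{"delta_pos":[0,0,0],"rot":[0,0,0],"jaw":0.0},{"delta_pos":[0,0,0],"rot":[0,0,0],"jaw":0.0},{"delta_pos":[0,0,0],"rot":[0,0,0],"jaw":0.0}]' 35 >/dev/null; python3 ok2.py &&
python3 -m handwheel '[{"delta_pos":[0,0,0],"rot":[0,0.041,0],"jaw":0},{"delta_pos":[0,0,0],"rot":[0,0.041,0],"jaw":0}]' >/dev/null; python3 ok2.py &&
python3 -m handwheel '[{"delta_pos":[0,0,0],"rot":[0,0.041,0],"jaw":0},{"delta_pos":[0,0,0],"rot":[0,0.041,0],"jaw":0},{"delta_pos":[0,0,0],"rot":[0,0.041,0],"jaw":0}]' >/dev/null; python3 ok2.py &&
python3 -m handwheel '[{"delta_pos":[0,0,0],"rot":[0,0.041,0],"jaw":0},{"delta_pos":[0,0,0],"rot":[0,0.041,0],"jaw":0},{"delta_pos":[0,0,0],"rot":[0,0.041,0],"jaw":0},{"delta_pos":[0,0,0],"rot":[0,0.041,0],"jaw":0},{"delta_pos":[0,0,0],"rot":[0,0.041,0],"jaw":0}]' >/dev/null; python3 ok2.py &&
python3 -m handwheel '[{"delta_pos":[0,0,0],"rot":[0,0.041,0],"jaw":0},{"delta_pos":[0,0,0],"rot":[0,0.041,0],"jaw":0},{"delta_pos":[0,0,0],"rot":[0,0.041,0],"jaw":0},{"delta_pos":[0,0,0],"rot":[0,0.041,0],"jaw":0}]' >/dev/null; python3 ok2.py
```

```text
t36.88 yaw -55.1 pos [ 0.5033 -0.0093  0.0849] F [-2.6 -0.6  5.5] T [-0.143  0.496  0.069] tau7 -0.066 q7 18 jaw 0.130
  t37.12 yaw -59.9 pos [ 0.5032 -0.0094  0.0849] F [-2.9 -1.3  5.2] T [-0.231  0.439  0.261] tau7 0.320 q7 14 jaw 0.131
  t37.50 yaw -66.9 pos [ 0.5031 -0.0094  0.0849] F [-4.  -1.   6.5] T [-0.283  0.457  0.361] tau7 0.267 q7 8 jaw 0.124
  t38.12 yaw -78.7 pos [ 0.503  -0.0094  0.0849] F [-4.  -1.1  6.8] T [-0.33   0.603  0.254] tau7 0.267 q7 -2 jaw 0.132
  t38.62 yaw -88.1 pos [ 0.503  -0.0094  0.0849] F [-4.  -1.5  7.1] T [-0.442  0.687  0.347] tau7 0.267 q7 -10 jaw 0.127
```

```bash

python3 -m handwheel '[{"delta_pos":[0,0,0],"rot":[0,0.041,0],"jaw":0},{"delta_pos":[0,0,0],"rot":[0,0.041,0],"jaw":0},{"delta_pos":[0,0,0],"rot":[0,0.041,0],"jaw":0},{"delta_pos":[0,0,0],"rot":[0,0.041,0],"jaw":0}]' >/dev/null; python3 ok2.py
python3 -m handwheel '[{"delta_pos":[0,0,0],"rot":[0,0,0],"jaw":0.35},{"delta_pos":[0,0,0],"rot":[0,0,0],"jaw":0.35},{"delta_pos":[0,-4,0],"rot":[0,0,0],"jaw":0.35},{"delta_pos":[0,-4.5,0],"rot":[0,0,0],"jaw":0.35},{"delta_pos":[0,-3,0],"rot":[0,0,0],"jaw":0.35}]' >/dev/null; python3 ok.py;python3 plan.py .36 -.40 .23 -97 10 | tail -1
```

```text
t39.12 yaw -97.4 pos [ 0.5029 -0.0095  0.0849] F [-4.5 -1.9  7.7] T [-0.354  0.777  0.286] tau7 0.267 q7 -18 jaw 0.129
  t39.75 yaw -97.4 pos [ 0.5041 -0.009   0.2013] F [ 0.   1.  -0.4] T [-0.014 -0.117  0.   ] tau7 -0.089 q7 -16 jaw 0.351
[4.06, -0.29, -0.93] ry -0.0006; [4.06, -0.29, -0.93] ry -0.0006; [4.06, -0.29, -0.93] ry -0.0006; [4.06, -0.29, -0.93] ry -0.0006; [4.06, -0.29, -0.94] ry -0.0006; [4.06, -0.29, -0.94] ry -0.0006; [4.06, -0.29, -0.94] ry -0.0006; [4.06, -0.29, -0.95] ry -0.0006; [4.06, -0.29, -0.95] ry -0.0006; [4.06, -0.29, -0.95] ry -0.0006;
```

```bash

python3 -m handwheel '[{"delta_pos":[4,-0.3,-0.9],"rot":[0,0,0],"jaw":0.35},{"delta_pos":[4,-0.3,-0.9],"rot":[0,0,0],"jaw":0.35},{"delta_pos":[4,-0.3,-0.9],"rot":[0,0,0],"jaw":0.35},{"delta_pos":[4,-0.3,-0.9],"rot":[0,0,0],"jaw":0.35},{"delta_pos":[4,-0.3,-0.9],"rot":[0,0,0],"jaw":0.35}]' >/dev/null
python3 -m handwheel '[{"delta_pos":[4,-0.3,-0.9],"rot":[0,0,0],"jaw":0.35},{"delta_pos":[4,-0.3,-0.9],"rot":[0,0,0],"jaw":0.35},{"delta_pos":[4,-0.3,-0.9],"rot":[0,0,0],"jaw":0.35},{"delta_pos":[4,-0.3,-0.9],"rot":[0,0,0],"jaw":0.35},{"delta_pos":[0,0,0],"rot":[0,0,0],"jaw":0.35}]' >/dev/null; python3 ok.py; python3 -c "
from h import *
crop('top',200,160,76,76,8,'pics/c4.png')"
```

```text
t41.00 yaw -97.7 pos [ 0.3751 -0.359   0.2265] F [-0.5  0.2 -0.7] T [ 0.004 -0.076 -0.011] tau7 0.727 q7 31 jaw 0.351
```

View pics/c4.png

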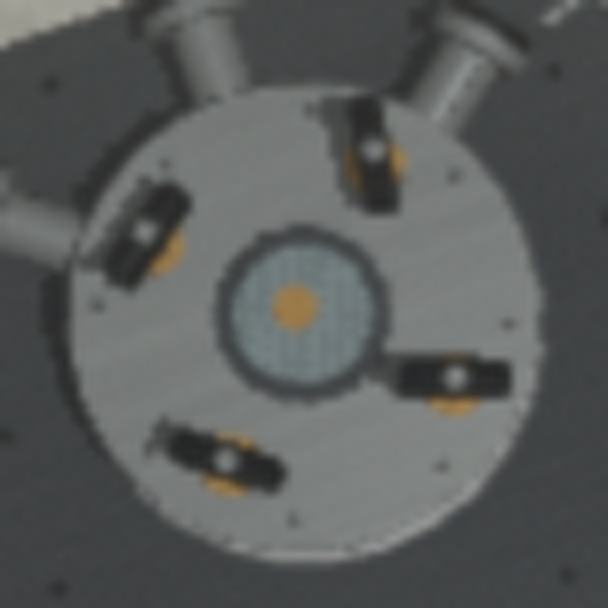

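The final top view shows four clear bars: A (180,190)-(115,280), B (365,100)-(385,210), C (398,378)-(510,378) and D (172,435)-(283,485). I'll work out their angles and check the bystanders.

```bash
python3 -c "
from h import *
f=lambda a:np.array([200,160])+(np.array(a)+.5)/8-.5
a=back('top',f([[180,190],[365,100],[398,378],[172,435]]),.107);b=back('top',f([[115,280],[385,210],[510,378],[283,485]]),.107);v=b-a
y=np.degrees(np.arctan2(v[:,1],v[:,0]));g=np.array([-43.8,-177.9,-97.4,-114.3]);on=np.array([7.0,-126.2,-46.2,-62.3])
bar=g+((y-g+90)%180-90);print('len',np.linalg.norm(v,axis=1).round(4),'bar',bar.round(1),'lag',(bar-g).round(1),'past onset',(on-bar).round(1))
i0=cv2.cvtColor(cv2.resize(cv2.imread('pics/top0.png'),(512,384)),cv2.COLOR_BGR2GRAY);im=robot.get_image('top')
cv2.imwrite('pics/top1.png',cv2.resize(im[:,:,::-1],(800,600)))
"; python3 ok.py
```

```text
len [0.0388 0.0395 0.039  0.0423] bar [ -36.  -170.4  -90.7 -114.9] lag [ 7.8  7.5  6.7 -0.6] past onset [43.  44.2 44.5 52.6]
  t41.10 yaw -97.4 pos [ 0.3768 -0.3556  0.2261] F [ 0.6 -0.3  0.9] T [ 0.073 -0.163 -0.021] tau7 0.102 q7 31 jaw 0.350
```

View pics/top1.png

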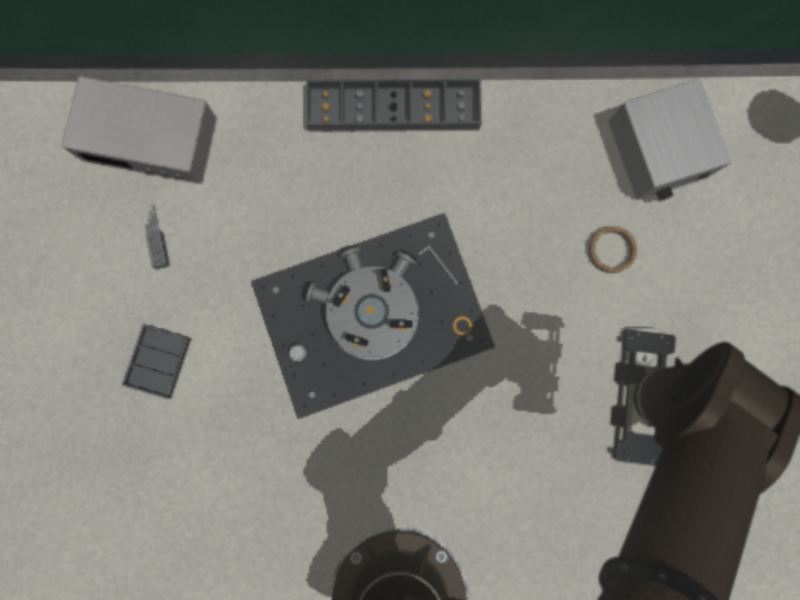

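The bystanders are where they were: objective (297,353), hex key (440,265), shim (462,326), tape (612,249), tray and key holder. The mouse is hidden under the gripper, which is about 0.2 m up with no force reading. I'm handing in.

```bash
python3 -c "
from station import robot
print(robot.close_job())"
```

```text
the job is handed in; nothing more can be done
None
```

I closed the cell: every screw was turned clockwise to its bite and then about an eighth of a turn more. The job is handed in at about 41 s of the 72 s allowed. I labelled the screws A–D going clockwise, since the pictures don't show which is number 1.

- **First pass:** I went round C, A, B, D and stopped each once the moment about z had risen to roughly 0.3 N m. With the torque drop at the wrist joint, that was the bite.
- **Second pass:** I went round D, B, A, C, turning each steadily. The moment stayed at or below about 0.36 N m throughout, against the 0.7 N m limit.

**Final check (top picture):**

| Screw | Degrees past its bite |
|---|---|
| A | about 43 |
| B | about 44 |
| C | about 44.5 |
| D | about 53 |

- **Accuracy:** These angles are read off bar ends in the picture, so they are good to a few degrees. The bite angles are interpolated from torque readings.
- **Lag in the grip:** A, B and C ended 7–8° behind the gripper, while D showed none. D is the furthest past 45° but inside the 31–66° window.
- **Weak check:** A silhouette fit of the bar angles from the side camera crashed after one poor-quality result, so I did not rely on it.
- **At the end:** The gripper is open and clear, with no contact force. The bystanders I could see have not moved. The mouse was hidden under the gripper, about 0.2 m above the table, so I could not check it by eye.

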